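# Rack the ground castings in stacked washer trays

### The arm

A 7-joint arm with a two-finger parallel gripper is mounted at the origin on the work surface. World frame = base frame: x ahead of the robot, y to its left, z up, the work surface at z = 0. Lengths are in mm, angles in rad, forces in N, time in s.
With the tool pointing down it reaches from about 425 to 875 mm from the base axis. Payload 4.7 kg.
Tool frame: the origin (TCP) lies midway between the tips of the shut fingers; the grasp point (between the pads) lies 19 mm behind it (manip.grip_depth is the distance from the TCP to the grasp point, in mm); z points along the fingers, y is the direction in which the jaws open and shut (so a half turn about z gives the same grasp; the last joint's range is limited). The gripper opens to 85 mm and grips with 20 to 120 N. Pads are 22 mm wide; open, the fingers measure 114 mm over their backs; the gripper's body (76 mm by 85 mm) begins 54 mm behind the grasp point. The pads swing forward as they close: fully open they stand 13 mm farther back than shut.
Start: joints at [-1.309, 0.321, -0.07, 1.45, 0.023, 1.371, -0.057], TCP at [159.453, 630.158, 231.349] pointing down, gripper open.
Joint ranges: [-2.86, 2.86], [-0.3, 2.09], [-1.38, 1.24], [0.06, 2.45], [-1.56, 4.7], [0.09, 2.05], [-2.69, 2.69]. Speed limits (rad/s): [2.57, 2.57, 3.14, 3.14, 3.14, 3.14, 3.14].

### API

Orientations are given as a unit quaternion [x, y, z, w].
In Python, from cell import manip gives the robot as it stands.
- The arm moves only by the tool step_arm, never from a script. Its argument "plan" is a list of rows, each a list of 6 numbers: the shift along the tool's x, y, z in cm, then the turn, a rotation vector about the tool's x, y, z in rad. In form: [[dx, dy, dz, wx, wy, wz], ...]. A call has 1 to 5 rows; each row is the pose to reach, as a shift and turn from the pose commanded when the call began, along the tool's axes at that moment; what a row does not reach only later rows make up. A row lasts 1/12 s, in which the tool goes at most 41.7 mm and 7.16 degrees, less where a joint would pass 70% of its speed; a pose out of reach is approached as far as the arm can. A call with a gripper value outside its range is refused whole. "gripper" is the closure, from 0 (fully open) to 1 (shut), set as the call begins (left out, the last holds). The fingers move at their own pace and stop on an object; the grip force is fixed at half the most. Time passes only in rows, so rows that repeat a pose let the fingers close. It gives the time, the measured TCP pose, the force and the opening at its end, in the units of the state.
- manip.sense(): the state, without advancing time (a new reading comes with each control period).
- manip.capture(name): name is "scene" or "top"; returns a dict with "pixels" (420x560x3 uint8, red, green, blue), "z_map" (420x560 float32, mm along the optical axis (not along the pixel's ray), 0 where there is no reading), "fx", "fy", "cx", "cy" (pixels), "k1" (the pictures are not rectified: a ray, as slopes to the right and down, at radius r is drawn at 1 + k1 r^2 times it, then the intrinsics apply), "position" and "attitude" of the camera in the world. Camera axes: x right, y down, z forward; pixel columns grow to the right and rows downward; lengths in mm; the calibration is good to about 2 mm. A picture is of the moment at which its call begins.
- manip.sign_off(): hands the job in, once; it reports no verdict.
The state is a dict: "time_s": time; "qpos": joint angles; "qd": joint speeds; "tau": joint torques, N m; "eef_pos": TCP position; "ee_rot": TCP orientation; "ft_force": force on the tool from outside, world axes, zero at the start; "torque": the same for the moment, N m; "opening": finger opening in mm.
Only numpy, scipy, OpenCV 4.12 (cv2) and the standard library are available. Lean on these libraries where they do the work, as an engineer would, in place of code of your own. Each camera call takes 0.05 s, during which the arm holds its last target.

### The job

Get the ground castings ready for the parts washer: stack the blue tray on the steel base plate and the yellow tray on top of the blue one, each with all four corner pins fully down in the sockets below, and with every round casting lying flat in a round nest of the blue tray and every oblong casting flat in an oblong nest of the yellow tray. Leave the battery, disc, screwdriver and jar where they are.

Things in the scene. Friction and masses are not known exactly. Their poses are not given: they have to be found in the camera images.
- base_mid (a point): fixed steel base plate of the stack, 250 x 200 x 24 mm (x by y by z), with a red patch in its middle and a square socket 15 mm wide and 14 mm deep near each corner, at x = +-92, y = +-67 mm of this point. The point is the middle of its top face (24 mm above the bench); x along the long side, z up
- blue_grip (a point): blue stacking tray with four ROUND nests 63 mm across, 0.38 kg: its handle, a black upright rib 14 mm thick (x), 100 mm long (y) across the deck's middle, from 24 to 70 mm above the pin tips. Point in the rib's middle plane, 56 mm above the pin tips; x the tray's long side, z up. Seated: 44 mm above base_mid, or 64 mm above the same point of the tray below
- blue_foot (a point): blue tray, middle at pin-tip height. Pins 11 mm thick, tapered, 12 mm long at x +-92, y +-67 mm; deck 212 x 162 mm from 12 to 24 mm up; over each pin a post 26 mm square, top 76 mm up, with a square socket 15 mm wide, 14 deep. Seated, the deck's underside rests on the base or posts below; a half turn also fits. At first blue is stacked on yellow, empty
- blue_nest1 (a point): blue tray, middle of the floor of one nest, 8 mm below the deck's top, at x = 46, y = 36 mm from the tray's middle, 40 mm lower than the tray's grip point; axes as the tray's
- blue_nest2 (a point): blue tray, middle of the floor of one nest, 8 mm below the deck's top, at x = 46, y = -36 mm from the tray's middle, 40 mm lower than the tray's grip point; axes as the tray's
- blue_nest3 (a point): blue tray, middle of the floor of one nest, 8 mm below the deck's top, at x = -46, y = 36 mm from the tray's middle, 40 mm lower than the tray's grip point; axes as the tray's
- blue_nest4 (a point): blue tray, middle of the floor of one nest, 8 mm below the deck's top, at x = -46, y = -36 mm from the tray's middle, 40 mm lower than the tray's grip point; axes as the tray's
- yellow_grip (a point): yellow stacking tray with four OBLONG nests 69 x 41 mm (long side along the tray's x), 0.38 kg: its handle, a black upright rib 14 mm thick (x), 100 mm long (y) across the deck's middle, from 24 to 70 mm above the pin tips. Point in the rib's middle plane, 56 mm above the pin tips; x the tray's long side, z up. Seated: 44 mm above base_mid, or 64 mm above the same point of the tray below
- yellow_foot (a point): yellow tray, middle at pin-tip height. Pins 11 mm thick, tapered, 12 mm long at x +-92, y +-67 mm; deck 212 x 162 mm from 12 to 24 mm up; over each pin a post 26 mm square, top 76 mm up, with a square socket 15 mm wide, 14 deep. Seated, the deck's underside rests on the base or posts below; a half turn also fits. At first blue is stacked on yellow, empty
- yellow_nest1 (a point): yellow tray, middle of the floor of one nest, 8 mm below the deck's top, at x = 46, y = 33 mm from the tray's middle, 40 mm lower than the tray's grip point; axes as the tray's
- yellow_nest2 (a point): yellow tray, middle of the floor of one nest, 8 mm below the deck's top, at x = 46, y = -33 mm from the tray's middle, 40 mm lower than the tray's grip point; axes as the tray's
- yellow_nest3 (a point): yellow tray, middle of the floor of one nest, 8 mm below the deck's top, at x = -46, y = 33 mm from the tray's middle, 40 mm lower than the tray's grip point; axes as the tray's
- yellow_nest4 (a point): yellow tray, middle of the floor of one nest, 8 mm below the deck's top, at x = -46, y = -33 mm from the tray's middle, 40 mm lower than the tray's grip point; axes as the tray's
- round1_mid (a point): round aluminium bearing housing (may be absent), about 0.18 kg: flange 60 mm across and 12 mm thick, on it a hub 30 mm across up to 48 mm. The point is on its axis, half-way up (24 mm above its underside); z up. Seated in a nest it is 24 mm above the nest's floor
- round2_mid (a point): round aluminium bearing housing (may be absent), about 0.18 kg: flange 60 mm across and 12 mm thick, on it a hub 30 mm across up to 48 mm. The point is on its axis, half-way up (24 mm above its underside); z up. Seated in a nest it is 24 mm above the nest's floor
- round3_mid (a point): round aluminium bearing housing (may be absent), about 0.18 kg: flange 60 mm across and 12 mm thick, on it a hub 30 mm across up to 48 mm. The point is on its axis, half-way up (24 mm above its underside); z up. Seated in a nest it is 24 mm above the nest's floor
- oblong1_mid (a point): oblong aluminium bearing cap (may be absent), about 0.18 kg: foot 66 x 38 mm (x by y), 12 mm thick, on it a rib 50 mm long (x) and 16 mm thick (y) up to 48 mm. The point is at its middle, half-way up (24 mm above its underside); z up. Seated in a nest (either way round) it is 24 mm above the nest's floor
- oblong2_mid (a point): oblong aluminium bearing cap (may be absent), about 0.18 kg: foot 66 x 38 mm (x by y), 12 mm thick, on it a rib 50 mm long (x) and 16 mm thick (y) up to 48 mm. The point is at its middle, half-way up (24 mm above its underside); z up. Seated in a nest (either way round) it is 24 mm above the nest's floor
- oblong3_mid (a point): oblong aluminium bearing cap (may be absent), about 0.18 kg: foot 66 x 38 mm (x by y), 12 mm thick, on it a rib 50 mm long (x) and 16 mm thick (y) up to 48 mm. The point is at its middle, half-way up (24 mm above its underside); z up. Seated in a nest (either way round) it is 24 mm above the nest's floor
- battery: black battery on the bench, 75 x 75 x 57 mm, to be left alone; the origin is the middle of its underside
- disc: orange grinding disc lying on the bench, 110 mm across, 12 mm thick, to be left alone; the origin is the middle of its underside
- driver: red screwdriver lying on the bench, to be left alone; the origin is the middle of its underside
- jar: white jar with a red lid, 80 mm across, 100 mm high, to be left alone; the origin is the middle of its underside
Mind the look-alikes: they are no part of the job. What is shaped like the part that bears round1_mid but brown is not meant. What is shaped like the part that bears oblong3_mid but red is not meant.

How it is judged (in metres and radians):
On the way, in this order (a step that is already met when the one before it is completed fails the run):
1. the blue tray sits on the base, its pins in the sockets (horizontal distance between blue_grip and base_mid below 0.006 m and z of blue_grip in the frame of base_mid between 0.04 and 0.048 m and angle between the x axis of blue_grip and the x axis of base_mid, either way round below 0.05 rad and angle between blue_grip's own z axis and vertical below 0.04 rad), for 0.2 s.
2. the yellow tray sits on the blue one, its pins in the sockets (horizontal distance between yellow_grip and blue_grip below 0.006 m and z of yellow_grip in the frame of blue_grip between 0.06 and 0.068 m and angle between the x axis of yellow_grip and the x axis of blue_grip, either way round below 0.05 rad and angle between yellow_grip's own z axis and vertical below 0.04 rad), for 0.2 s.
At the end, for the whole second after the job is handed in: Blue tray seated on the base, yellow on blue (6 mm sideways, 4 mm in height, 0.04 rad level, 0.05 rad square); each round casting in a blue nest, each oblong one in a yellow nest (7 mm from its middle, down within 4 mm, upright within 0.07 rad); all at rest (all of step 1 and all of step 2 and ((horizontal distance between round1_mid and blue_nest1 below 0.007 m and z of round1_mid in the frame of blue_nest1 below 0.028 m) or (horizontal distance between round1_mid and blue_nest2 below 0.007 m and z of round1_mid in the frame of blue_nest2 below 0.028 m) or (horizontal distance between round1_mid and blue_nest3 below 0.007 m and z of round1_mid in the frame of blue_nest3 below 0.028 m) or (horizontal distance between round1_mid and blue_nest4 below 0.007 m and z of round1_mid in the frame of blue_nest4 below 0.028 m)) and angle between each of round1_mid, round2_mid, round3_mid, oblong1_mid, oblong2_mid, oblong3_mid's own z axis and vertical below 0.07 rad and ((horizontal distance between round2_mid and blue_nest1 below 0.007 m and z of round2_mid in the frame of blue_nest1 below 0.028 m) or (horizontal distance between round2_mid and blue_nest2 below 0.007 m and z of round2_mid in the frame of blue_nest2 below 0.028 m) or (horizontal distance between round2_mid and blue_nest3 below 0.007 m and z of round2_mid in the frame of blue_nest3 below 0.028 m) or (horizontal distance between round2_mid and blue_nest4 below 0.007 m and z of round2_mid in the frame of blue_nest4 below 0.028 m)) and ((horizontal distance between round3_mid and blue_nest1 below 0.007 m and z of round3_mid in the frame of blue_nest1 below 0.028 m) or (horizontal distance between round3_mid and blue_nest2 below 0.007 m and z of round3_mid in the frame of blue_nest2 below 0.028 m) or (horizontal distance between round3_mid and blue_nest3 below 0.007 m and z of round3_mid in the frame of blue_nest3 below 0.028 m) or (horizontal distance between round3_mid and blue_nest4 below 0.007 m and z of round3_mid in the frame of blue_nest4 below 0.028 m)) and ((horizontal distance between oblong1_mid and yellow_nest1 below 0.007 m and z of oblong1_mid in the frame of yellow_nest1 below 0.028 m) or (horizontal distance between oblong1_mid and yellow_nest2 below 0.007 m and z of oblong1_mid in the frame of yellow_nest2 below 0.028 m) or (horizontal distance between oblong1_mid and yellow_nest3 below 0.007 m and z of oblong1_mid in the frame of yellow_nest3 below 0.028 m) or (horizontal distance between oblong1_mid and yellow_nest4 below 0.007 m and z of oblong1_mid in the frame of yellow_nest4 below 0.028 m)) and ((horizontal distance between oblong2_mid and yellow_nest1 below 0.007 m and z of oblong2_mid in the frame of yellow_nest1 below 0.028 m) or (horizontal distance between oblong2_mid and yellow_nest2 below 0.007 m and z of oblong2_mid in the frame of yellow_nest2 below 0.028 m) or (horizontal distance between oblong2_mid and yellow_nest3 below 0.007 m and z of oblong2_mid in the frame of yellow_nest3 below 0.028 m) or (horizontal distance between oblong2_mid and yellow_nest4 below 0.007 m and z of oblong2_mid in the frame of yellow_nest4 below 0.028 m)) and ((horizontal distance between oblong3_mid and yellow_nest1 below 0.007 m and z of oblong3_mid in the frame of yellow_nest1 below 0.028 m) or (horizontal distance between oblong3_mid and yellow_nest2 below 0.007 m and z of oblong3_mid in the frame of yellow_nest2 below 0.028 m) or (horizontal distance between oblong3_mid and yellow_nest3 below 0.007 m and z of oblong3_mid in the frame of yellow_nest3 below 0.028 m) or (horizontal distance between oblong3_mid and yellow_nest4 below 0.007 m and z of oblong3_mid in the frame of yellow_nest4 below 0.028 m)) and linear speed of each of blue, yellow, round1, round2, round3, oblong1, oblong2, oblong3 below 0.02 m/s); the robot touches nothing.
It fails at once if the battery is moved more than 4 cm (distance of battery from where it was at the start of the episode above 0.04 m).
It fails at once if the disc is moved more than 4 cm (distance of disc from where it was at the start of the episode above 0.04 m).
It fails at once if the driver is moved more than 4 cm (distance of driver from where it was at the start of the episode above 0.04 m).
It fails at once if the jar is moved more than 4 cm (distance of jar from where it was at the start of the episode above 0.04 m).
Of round1, round2, round3, oblong1, oblong2, oblong3 only 4 to 6 are there at a start; the rules pass over those that are not, and their reading is None.
At some moment in a run one of oblong1, oblong2, oblong3 may be knocked a few centimetres aside while the robot is not near it.
Once in a run the grip may slacken for a moment while it holds something.
It also fails if it takes over 210 s, if anything falls off the work surface, if the arm or the gripper's body presses on something with over 40 N, if the wrist force passes 120 N, or if a joint passes its speed limit or range.

## Working session

There is one attempt and no reset: what is moved stays moved. The work goes in short steps, Python scripts to look and compute and a tool call to move; the robot and the scene stay as the last step left them, time stands still between calls to the robot, and variables do not carry over. Pictures are saved under pics/ and viewed, and the job is handed in when it is done.

Besides the shell and the picture viewer there is one more tool, called after ">>>" as a command line: name --pt "numbers of a row" for each row, then --argument value for the rest. step_arm: Moves the arm, as the interface text tells. Its arguments: {"type":"object","properties":{"plan":{"type":"array","items":{"type":"array","items":{"type":"number"}}},"gripper":{"type":"number"}},"required":["plan"]}

```bash
ls; mkdir -p pics; python3 - <<'E'
from cell import manip
import cv2
print(manip.sense())
for n in("scene","top"):
    d=manip.capture(n)
    cv2.imwrite(f"pics/{n}0.png",d["pixels"][:,:,::-1])
    print({k:v for k,v in d.items() if k not in("pixels","z_map")})
E
```

```text
pics
{'time_s': 0.0, 'qpos': array([-1.30891684,  0.32182734, -0.07007172,  1.45164984,  0.02259286,
        1.37078853, -0.05690629]), 'qd': array([-0.00017794,  0.00078021,  0.00060268,  0.00074076, -0.00103682,
        0.0002268 , -0.00177848]), 'tau': array([-1.67470876e-04, -4.93582821e+01, -3.82537544e-01, -3.14333940e+01,
        1.27479283e-02,  1.13554523e-02, -5.02524369e-07]), 'eef_pos': array([159.33803716, 629.62780761, 230.23319711]), 'ee_rot': array([ 1.23568066e-01,  9.92335651e-01, -9.40588309e-04, -6.98680880e-05]), 'ft_force': array([ 0.1121809, -0.6425704, -0.0472074]), 'torque': array([ 0.06053496, -0.02411884,  0.04447578]), 'opening': 85.65495595346457}
{'fx': 426.6059950635746, 'fy': 426.6059950635746, 'cx': 280.007441850377, 'cy': 209.1758625404695, 'k1': -0.07045696329609119, 'position': array([1221.80031137, -145.44278359, 1197.25796236]), 'attitude': array([ 0.76621407,  0.57978207, -0.17091468, -0.21807548])}
{'fx': 449.99869266180696, 'fy': 449.99869266180696, 'cx': 282.05180345293184, 'cy': 208.01406455287307, 'k1': -0.051242358924618, 'position': array([ 355.16434165,   51.93566564, 1241.39157639]), 'attitude': array([ 0.7148301 , -0.69371996,  0.0664512 , -0.05792058])}
```

View pics/scene0.png

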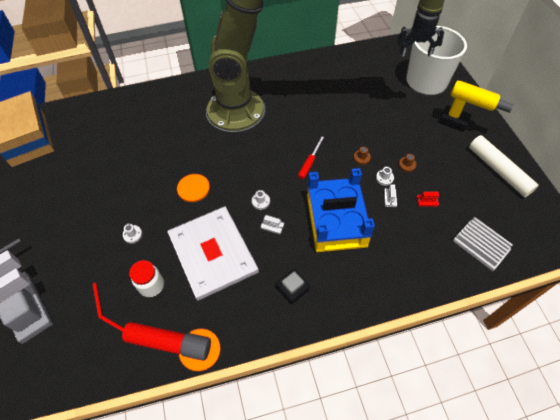

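View pics/top0.png

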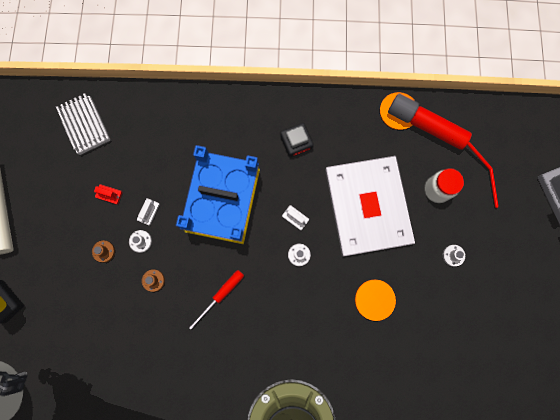

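```bash
cat > h.py <<'E'
from cell import manip
import numpy as np, cv2
from scipy.spatial.transform import Rotation as R
def cloud(d):
    h,w=d["z_map"].shape
    u,v=np.meshgrid(np.arange(w),np.arange(h))
    K=np.array([[d["fx"],0,d["cx"]],[0,d["fy"],d["cy"]],[0,0,1]])
    p=np.stack([u,v],-1).reshape(-1,1,2).astype(np.float64)
    n=cv2.undistortPoints(p,K,np.array([d["k1"],0,0,0,0]),None,None).reshape(h,w,2)
    c=np.concatenate([n,np.ones((h,w,1))],-1)
    Rm=R.from_quat(d["attitude"]).as_matrix()
    W=(c*d["z_map"][...,None])@Rm.T+d["position"]
    W[d["z_map"]<=0]=np.nan
    rays=c@Rm.T
    return W,rays
def proj(d,P):
    Rm=R.from_quat(d["attitude"]).as_matrix()
    c=(np.atleast_2d(P)-d["position"])@Rm
    n=c[:,:2]/c[:,2:]
    n=n*(1+d["k1"]*(n**2).sum(1,keepdims=True))
    return n*[d["fx"],d["fy"]]+[d["cx"],d["cy"]]
def cap(n,f=None):
    d=manip.capture(n); d["W"],d["rays"]=cloud(d)
    if f: cv2.imwrite("pics/"+f,d["pixels"][:,:,::-1])
    return d
def ortho(d,z,x0,x1,y0,y1,mm=1.0):
    "resample the picture onto plane z; rows = x decreasing, cols = y decreasing"
    xs=np.arange(x1,x0,-mm); ys=np.arange(y1,y0,-mm)
    Y,X=np.meshgrid(ys,xs)
    uv=proj(d,np.stack([X.ravel(),Y.ravel(),np.full(X.size,z)],-1)).astype(np.float32).reshape(*X.shape,2)
    return cv2.remap(d["pixels"],uv[...,0],uv[...,1],cv2.INTER_LINEAR)
E
python3 - <<'E'
from h import *
for n in("top","scene"):
    d=cap(n)
    W=d["W"]; np.savez(f"/tmp/{n}0.npz",**d)
    z=W[...,2]; m=np.isfinite(z)
    b=m&(abs(W[...,0]-550)<250)&(abs(W[...,1])<450)
    hist,e=np.histogram(z[b],np.arange(-8,180,4)); print(n,m.mean(),[(int(x),int(c)) for x,c in zip(e,hist) if c>30])
    px={"top":[(140,241),(299,255),(455,255),(148,211),(295,217),(370,205),(218,192),(296,138),(376,300),(445,185),(230,285)],
     "scene":[(385,176),(261,199),(131,232),(391,196),(272,224),(211,249),(340,203)]}[n]
    for u,v in px: print((u,v),W[v,u].round(1))
E
```

```text
top 0.9961054421768708 [(-8, 1889), (-4, 17157), (0, 18211), (4, 2443), (8, 1202), (12, 1199), (16, 537), (20, 3025), (24, 3194), (28, 488), (32, 226), (36, 188), (40, 111), (44, 347), (48, 361), (52, 199), (56, 192), (60, 63), (64, 33), (68, 39), (72, 103), (76, 838), (80, 937), (84, 1171), (88, 1149), (92, 126), (96, 295), (100, 252), (104, 55), (108, 38), (116, 38), (120, 46), (124, 106), (128, 107), (132, 190), (136, 194), (140, 116)]
(140, 241) [466.9 416.1  47.3]
(299, 255) [442.9  -8.   47. ]
(455, 255) [ 454.3 -426.5   48.5]
(148, 211) [550.1 404.1  37.1]
(295, 217) [543.5   5.3  53.4]
(370, 205) [ 588.3 -202.8   22.6]
(218, 192) [588.3 203.5 133.6]
(296, 138) [762.8   7.9  58. ]
(376, 300) [ 330.2 -220.3   12. ]
(445, 185) [ 632.3 -384.4  104.4]
(230, 285) [359.1 173.1  24.2]
scene 0.9961989795918368 [(-8, 1334), (-4, 10677), (0, 11244), (4, 1671), (8, 765), (12, 624), (16, 597), (20, 2578), (24, 2187), (28, 347), (32, 200), (36, 144), (40, 122), (44, 236), (48, 218), (52, 189), (56, 170), (60, 56), (64, 38), (68, 50), (72, 91), (76, 484), (80, 526), (84, 768), (88, 673), (92, 119), (96, 272), (100, 255), (104, 64), (108, 54), (112, 61), (116, 55), (120, 59), (124, 89), (128, 117), (132, 144), (136, 125), (140, 88)]
(385, 176) [481.3 422.2  29.4]
(261, 199) [461.7  -8.2  37.5]
(131, 232) [ 468.1 -433.2   35.5]
(391, 196) [573.2 400.   47.9]
(272, 224) [560.3   2.4  33.5]
(211, 249) [ 588.4 -200.5   22.1]
(340, 203) [598.1 205.5 125.1]
```

```bash
cat > o.py <<'E'
from h import *
def view(fn,items,mm=0.5):
    ims=[]
    for d,z,x,y,hw in items:
        im=ortho(d,z,x-hw,x+hw,y-hw,y+hw,mm)[:,:,::-1].copy()
        n=im.shape[0]
        for k in range(-hw,hw+1,20):
            p=int((hw-k)/mm); L=6 if k%100 else 14
            cv2.line(im,(p,0),(p,L),(0,255,0),1); cv2.line(im,(0,p),(L,p),(0,255,0),1)
        ims.append(im)
    cv2.imwrite("pics/"+fn,np.hstack(ims))
E
python3 - <<'E'
from o import *
t=dict(np.load("/tmp/top0.npz")); s=dict(np.load("/tmp/scene0.npz"))
view("base0.png",[(t,24,588,-202,150),(s,24,588,-202,150)],0.75)
view("blue0.png",[(t,140,590,205,150),(s,140,590,205,150)],0.75)
E
```

```text
(no output)
```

View pics/base0.png

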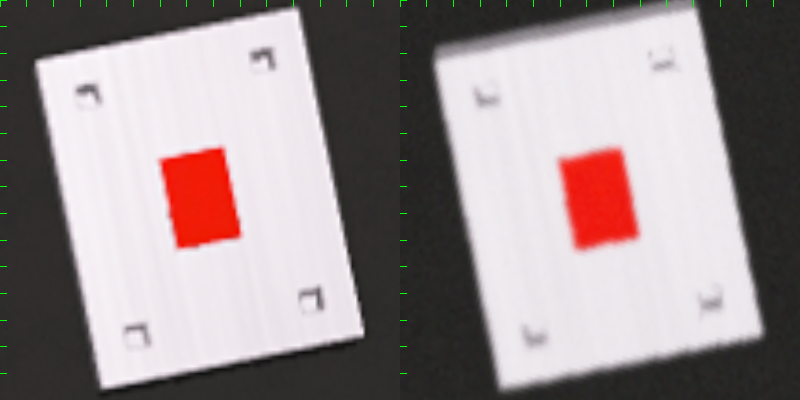

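View pics/blue0.png

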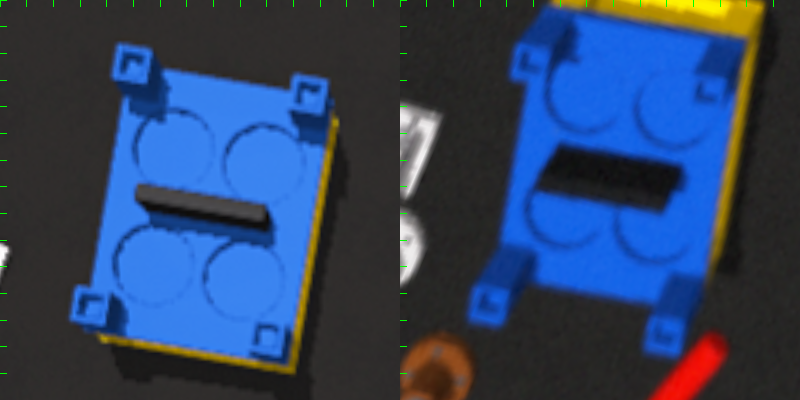

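```bash
cat >> o.py <<'E'
def rect(d,z,x,y,hw,fn,mm=0.5):
    im=ortho(d,z,x-hw,x+hw,y-hw,y+hw,mm).astype(int)
    m=fn(im[...,0],im[...,1],im[...,2]).astype(np.uint8)
    c,_=cv2.findContours(m,cv2.RETR_EXTERNAL,cv2.CHAIN_APPROX_NONE)
    c=max(c,key=cv2.contourArea)
    (u,v),(w,h),a=cv2.minAreaRect(c)
    b=cv2.boxPoints(((u,v),(w,h),a))
    X=np.array([x+hw-b[:,1]*mm,y+hw-b[:,0]*mm]).T
    e=[X[1]-X[0],X[2]-X[1]]
    L=max(e,key=np.linalg.norm); 
    if L[0]<0:L=-L
    M=cv2.moments(c)
    return dict(ctr=X.mean(0).round(1),size=sorted(np.linalg.norm(e,axis=1).round(1)),yaw=round(float(np.arctan2(L[1],L[0])),4),mom=(round(x+hw-M["m01"]/M["m00"]*mm,1),round(y+hw-M["m10"]/M["m00"]*mm,1)))
E
python3 - <<'E'
from o import *
t=dict(np.load("/tmp/top0.npz")); s=dict(np.load("/tmp/scene0.npz"))
for d in(t,s):
    print(rect(d,24,588,-202,170,lambda r,g,b:r>170))
    print(rect(d,24,588,-202,60,lambda r,g,b:(r>170)&(g<110)))
z={ 'r1':(467,420),'r2':(446,-8),'r3':(455,-428)}
view("r0.png",[(t,48,*v,45) for v in z.values()],0.4)
view("r0s.png",[(s,48,*v,45) for v in z.values()],0.4)
z={'o1':(548,404),'o2':(543,7)}
view("ob0.png",[(q,48,*v,45) for v in z.values() for q in(t,s)],0.45)
E
```

```text
{'ctr': array([ 589.9, -201.4], dtype=float32), 'size': [np.float32(201.1), np.float32(251.5)], 'yaw': 0.2018, 'mom': (589.7, -201.4)}
{'ctr': array([ 589.5, -201.9], dtype=float32), 'size': [np.float32(49.6), np.float32(69.5)], 'yaw': 0.2102, 'mom': (589.7, -202.1)}
{'ctr': array([ 590.6, -200.4], dtype=float32), 'size': [np.float32(200.8), np.float32(253.4)], 'yaw': 0.2013, 'mom': (590.6, -200.4)}
{'ctr': array([ 589.1, -200.6], dtype=float32), 'size': [np.float32(48.2), np.float32(68.1)], 'yaw': 0.204, 'mom': (589.1, -200.9)}
```

View pics/r0.png

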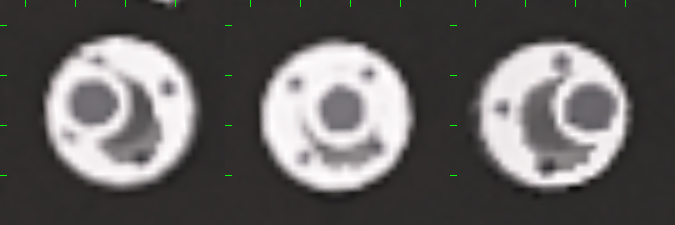

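View pics/ob0.png

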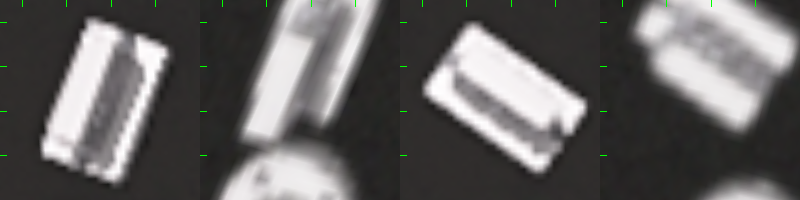

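```bash
cat > p.py <<'E'
from h import *
import sys
def st():
    s=manip.sense(); return s,np.array(s["eef_pos"]),R.from_quat(s["ee_rot"])
def az(): 
    s,p,r=st(); y=r.as_matrix()[:,1]; return float(np.arctan2(y[1],y[0]))
def go(x,y,z,jaw=None):
    s,p,r=st()
    M=r.as_matrix()
    d=M.T@(np.array([x,y,z])-p)/10
    if jaw is None: jaw=az()
    a=az(); dj=(jaw-a+np.pi/2)%np.pi-np.pi/2
    ja=a+dj
    yv=np.array([np.cos(ja),np.sin(ja),0]); zv=np.array([0,0,-1.]); T=np.stack([np.cross(yv,zv),yv,zv],1)
    w=(r.inv()*R.from_matrix(T)).as_rotvec()
    print("t=%.1f pos"%s["time_s"],p.round(1),"az %.3f"%a,"F",s["ft_force"].round(1),"open %.1f"%s["opening"],"q7 %.2f"%s["qpos"][6])
    print("row:",[round(float(v),2) for v in d]+[round(float(v),3) for v in w],"rows needed %.1f"%max(np.linalg.norm(d)/4.17,np.linalg.norm(w)/0.125))
if __name__=="__main__":
    go(*[float(v) for v in sys.argv[1:]])
E
python3 p.py 590 204.5 220 -0.172
```

```text
t=0.2 pos [159.4 629.8 230.6] az 1.323 F [-0.3 -0.5  0.7] open 85.3 q7 -0.06
row: [-52.18, -30.67, 1.1, -0.001, 0.001, 1.495] rows needed 14.5
```

>>> step_arm --pt "-17 -10 0.4 0 0 0.5" --pt "-17 -10 0.4 0 0 0.5" --pt "-17 -10 0.4 0 0 0.5" --pt "-17 -10 0.4 0 0 0.5" --pt "-17 -10 0.4 0 0 0.5" --gripper 0

```text
time_s: 0.62
eef_pos: [303.0, 488.2, 227.2]
ee_rot: [0.369, 0.929, -0.0, 0.001]
ft_force: [0.8, 0.3, -0.1]
opening: 84.9
```

```bash
python3 p.py 590 204.5 220 -0.172
```

```text
t=0.6 pos [303.  488.2 227.2] az 0.814 F [ 0.8  0.3 -0.1] open 84.9 q7 -0.24
row: [-40.34, -0.92, 0.79, 0.001, 0.001, 0.986] rows needed 9.7
```

>>> step_arm --pt "-20 -0.5 0.4 0 0 0.5" --pt "-20 -0.5 0.4 0 0 0.5" --pt "-20 -0.5 0.4 0 0 0.5" --pt "-20 -0.5 0.4 0 0 0.5" --pt "-20 -0.5 0.4 0 0 0.5"

```text
time_s: 1.03
eef_pos: [445.3, 348.6, 223.4]
ee_rot: [0.587, 0.809, 0.0, 0.001]
ft_force: [0.2, -0.1, -0.4]
opening: 85.4
```

```bash
python3 p.py 590 204.5 160 -0.172
```

```text
t=1.0 pos [445.3 348.6 223.4] az 0.315 F [ 0.2 -0.1 -0.4] open 85.4 q7 -0.36
row: [-18.18, 9.29, 6.37, 0.001, 0.001, 0.487] rows needed 5.1
```

>>> step_arm --pt "-17.8 9.1 3 0 0 0.487" --pt "-17.8 9.1 3 0 0 0.487" --pt "-17.8 9.1 3 0 0 0.487" --pt "-17.8 9.1 3 0 0 0.487" --pt "-17.8 9.1 6.3 0 0 0.487"

```text
time_s: 1.45
eef_pos: [586.6, 213.5, 172.4]
ee_rot: [0.765, 0.644, 0.005, 0.002]
ft_force: [1.3, -0.4, 1.5]
opening: 85.5
```

>>> step_arm --pt "0 0 3 0 0 0"

```text
time_s: 1.53
eef_pos: [586.9, 208.8, 138.8]
ee_rot: [0.766, 0.643, 0.002, 0.003]
ft_force: [0.2, -0.7, -1.2]
opening: 84.9
```

```bash
python3 p.py 590 204.5 101 -0.172; python3 -c "
from o import *
t=cap('top','t1.png');s=cap('scene','s1.png')"
```

```text
t=1.5 pos [586.9 208.8 138.8] az -0.175 F [ 0.2 -0.7 -1.2] open 84.9 q7 -0.45
row: [-0.37, 0.35, 3.79, 0.008, 0.001, -0.003] rows needed 0.9
```

View pics/s1.png

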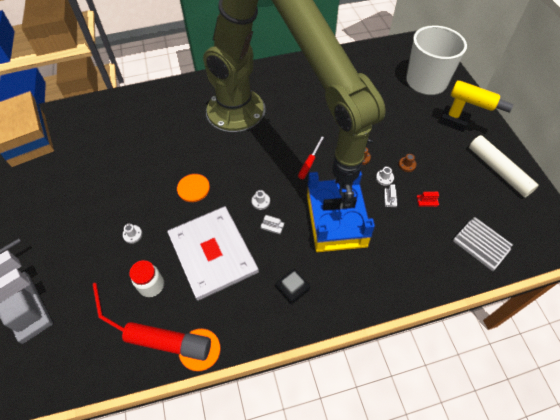

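>>> step_arm --pt "-0.1 0.1 2 0 0 0" --pt "-0.2 0.2 3.7 0 0 0" --pt "-0.2 0.2 3.7 0 0 0"

```text
time_s: 1.88
eef_pos: [580.1, 215.4, 98.9]
ee_rot: [0.762, 0.648, -0.002, -0.001]
ft_force: [-1.5, -0.1, -0.8]
opening: 85.2
```

```bash
python3 p.py 590 204.5 101 -0.172
```

```text
t=1.9 pos [580.1 215.4  98.9] az -0.162 F [-1.5 -0.1 -0.8] open 85.2 q7 -0.44
row: [-0.91, 1.15, -0.22, -0.004, 0.002, 0.01] rows needed 0.4
```

>>> step_arm --pt "-0.9 1.1 -0.2 0 0 0" --pt "-0.9 1.1 -0.2 0 0 0" --pt "-0.9 1.1 -0.2 0 0 0"

```text
time_s: 2.13
eef_pos: [593.8, 203.2, 105.3]
ee_rot: [0.763, 0.646, 0.002, 0.001]
ft_force: [-0.1, -0.1, 0.2]
opening: 85.1
```

```bash
python3 p.py 590 204.5 101 -0.172
```

```text
t=2.1 pos [593.8 203.2 105.3] az -0.166 F [-0.1 -0.1  0.2] open 85.1 q7 -0.41
row: [0.07, -0.4, 0.43, 0.003, -0.002, 0.006] rows needed 0.1
```

>>> step_arm --pt "0 0 0 0 0 0" --pt "0 0 0 0 0 0"

```text
time_s: 2.3
eef_pos: [592.2, 204.3, 104.0]
ee_rot: [0.763, 0.647, 0.001, -0.0]
ft_force: [-0.6, 0.3, -0.9]
opening: 85.1
```

>>> step_arm --pt "0 0 0 0 0 0" --pt "0 0 0 0 0 0"

```text
time_s: 2.47
eef_pos: [591.7, 204.2, 103.2]
ee_rot: [0.762, 0.647, 0.0, -0.0]
ft_force: [0.6, 0.6, 1.0]
opening: 85.6
```

```bash
python3 p.py 590 204.5 101 -0.172
```

```text
t=2.5 pos [591.7 204.2 103.2] az -0.163 F [0.6 0.6 1. ] open 85.6 q7 -0.41
row: [0.0, -0.18, 0.22, 0.0, -0.0, 0.009] rows needed 0.1
```

>>> step_arm --pt "0 -0.15 0.2 0 0 0.009" --pt "0 -0.15 0.2 0 0 0.009" --pt "0 -0.15 0.2 0 0 0.009" --pt "0 -0.15 0.2 0 0 0.009" --pt "0 -0.15 0.2 0 0 0.009"

```text
time_s: 2.88
eef_pos: [590.4, 204.1, 100.9]
ee_rot: [0.766, 0.643, 0.0, -0.0]
ft_force: [0.2, 0.0, 0.9]
opening: 85.2
```

>>> step_arm --pt "0 0 0 0 0 0" --pt "0 0 0 0 0 0" --pt "0 0 0 0 0 0" --pt "0 0 0 0 0 0" --pt "0 0 0 0 0 0" --gripper 1

```text
time_s: 3.3
eef_pos: [590.4, 204.0, 100.9]
ee_rot: [0.766, 0.643, 0.0, 0.0]
ft_force: [0.2, 0.8, -0.1]
opening: 25.6
```

>>> step_arm --pt "0 0 0 0 0 0" --pt "0 0 0 0 0 0" --pt "0 0 0 0 0 0" --pt "0 0 0 0 0 0" --pt "0 0 0 0 0 0"

```text
time_s: 3.72
eef_pos: [590.2, 204.2, 101.0]
ee_rot: [0.765, 0.643, -0.0, -0.0]
ft_force: [-2.0, -0.4, 2.0]
opening: 13.3
```

```bash
python3 p.py 590 204.5 160 -0.172
```

```text
t=3.7 pos [590.2 204.2 101. ] az -0.173 F [-2.  -0.4  2. ] open 13.3 q7 -0.42
row: [0.03, -0.03, -5.9, -0.0, -0.0, -0.001] rows needed 1.4
```

>>> step_arm --pt "0 0 -0.4 0 0 0" --pt "0 0 -0.8 0 0 0" --pt "0 0 -1.3 0 0 0" --pt "0 0 -1.8 0 0 0" --pt "0 0 -2.4 0 0 0"

```text
time_s: 4.13
eef_pos: [590.3, 203.9, 125.1]
ee_rot: [0.766, 0.643, -0.0, -0.0]
ft_force: [-0.8, 0.3, -3.5]
opening: 13.4
```

>>> step_arm --pt "0 0 -0.5 0 0 0" --pt "0 0 -1 0 0 0" --pt "0 0 -1.5 0 0 0" --pt "0 0 -1.5 0 0 0" --pt "0 0 -1.5 0 0 0"

```text
time_s: 4.55
eef_pos: [590.6, 204.2, 140.4]
ee_rot: [0.766, 0.643, 0.0, 0.0]
ft_force: [-0.4, 0.8, -3.9]
opening: 13.0
```

```bash
python3 p.py 589.7 -201.7 139 0.203; python3 -c "
from o import *
t=cap('top','t2.png');s=cap('scene','s2.png')
z=76+39
view('b2.png',[(t,z+64,590,205,150),(s,24,588,-202,150)],0.75)
"
```

```text
t=4.5 pos [590.6 204.2 140.4] az -0.173 F [-0.4  0.8 -3.9] open 13.0 q7 -0.43
row: [-40.0, 6.9, 0.12, 0.001, -0.0, -0.376] rows needed 9.7
```

View pics/s2.png

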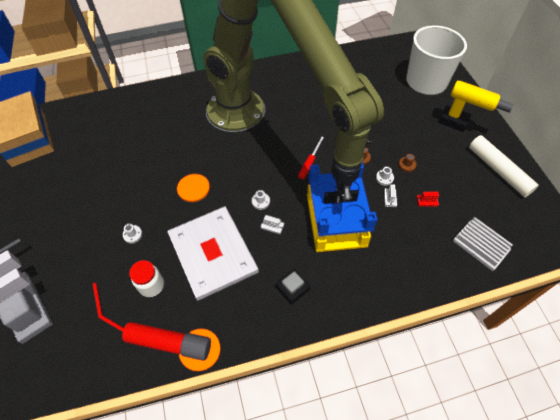

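>>> step_arm --pt "-2 0.3 0 0 0 -0.02" --pt "-5 0.9 0 0 0 -0.05" --pt "-8 1.4 0 0 0 -0.08" --pt "-11.5 2 0 0 0 -0.11" --pt "-15 2.6 0 0 0 -0.14"

```text
time_s: 5.07
eef_pos: [589.7, 50.8, 139.5]
ee_rot: [0.718, 0.696, -0.0, -0.0]
ft_force: [1.4, -0.9, -2.2]
opening: 13.3
```

```bash
python3 p.py 589.7 -201.7 139 0.203
```

```text
t=5.1 pos [589.7  50.8 139.5] az -0.030 F [ 1.4 -0.9 -2.2] open 13.3 q7 -0.05
row: [-25.24, 0.76, 0.05, -0.0, -0.0, -0.233] rows needed 6.1
```

>>> step_arm --pt "-3.5 0.1 0 0 0 -0.03" --pt "-7 0.2 0 0 0 -0.065" --pt "-10.5 0.3 0 0 0 -0.1" --pt "-14 0.4 0 0 0 -0.13" --pt "-17 0.5 0 0 0 -0.157"

```text
time_s: 5.48
eef_pos: [588.8, -121.2, 139.7]
ee_rot: [0.662, 0.75, -0.0, 0.0]
ft_force: [0.2, -0.2, -2.6]
opening: 13.0
```

```bash
python3 p.py 589.7 -201.7 139 0.203
```

```text
t=5.5 pos [ 588.8 -121.2  139.7] az 0.124 F [ 0.2 -0.2 -2.6] open 13.0 q7 0.42
row: [-8.0, -0.91, 0.08, -0.0, 0.001, -0.079] rows needed 1.9
```

>>> step_arm --pt "-3 -0.3 0 0 0 -0.03" --pt "-6 -0.7 1.5 0 0 -0.06" --pt "-8 -0.9 3 0 0 -0.079" --pt "-8 -0.9 4.5 0 0 -0.079" --pt "-8 -0.9 5 0 0 -0.079"

```text
time_s: 5.9
eef_pos: [588.2, -200.5, 87.1]
ee_rot: [0.633, 0.774, -0.001, -0.002]
ft_force: [0.3, 1.7, -4.2]
opening: 13.5
```

>>> step_arm --pt "0 0 0 0 0 0" --pt "0 0 0 0 0 0" --pt "0 0 0 0 0 0" --pt "0 0 0 0 0 0"

```text
time_s: 6.23
eef_pos: [591.6, -197.8, 91.0]
ee_rot: [0.631, 0.776, 0.001, 0.001]
ft_force: [0.3, 0.6, -3.8]
opening: 12.7
```

```bash
python3 p.py 589.7 -201.7 80 0.203; python3 -c "
from o import *
t=cap('top','t3.png');s=cap('scene','s3.png')
np.savez('/tmp/t3.npz',**t);np.savez('/tmp/s3.npz',**s)
view('b3.png',[(t,89.5-37+76,590,-202,150),(s,89.5-37+76,590,-202,150)],0.75)
"
```

```text
t=6.2 pos [ 591.6 -197.8   91. ] az 0.205 F [ 0.3  0.6 -3.8] open 12.7 q7 0.66
row: [-0.34, -0.27, 1.1, 0.002, 0.0, 0.002] rows needed 0.3
```

View pics/b3.png

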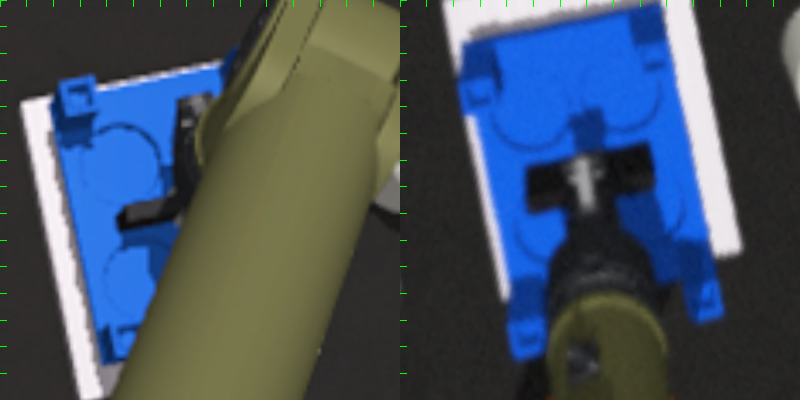

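>>> step_arm --pt "-0.35 -0.27 0.5 0 0 0.002" --pt "-0.35 -0.27 1.5 0 0 0.002" --pt "-0.35 -0.27 2.2 0 0 0.002" --pt "-0.35 -0.27 2.2 0 0 0.002" --pt "-0.35 -0.27 2.2 0 0 0.002"

```text
time_s: 6.75
eef_pos: [587.8, -202.4, 66.7]
ee_rot: [0.633, 0.774, -0.0, -0.001]
ft_force: [-0.4, 0.5, -3.4]
opening: 13.0
```

>>> step_arm --pt "0 0 0 0 0 0" --pt "0 0 0 0 0 0" --pt "0 0 0 0 0 0" --pt "0 0 0 0 0 0"

```text
time_s: 7.08
eef_pos: [588.9, -202.7, 68.2]
ee_rot: [0.633, 0.775, 0.0, 0.0]
ft_force: [0.1, -0.2, -3.9]
opening: 13.1
```

```bash
python3 p.py 589.7 -201.7 64 0.203; python3 -c "
from o import *
t=cap('top','t4.png');s=cap('scene','s4.png')
np.savez('/tmp/t4.npz',**t);np.savez('/tmp/s4.npz',**s)
z=manip.sense()['eef_pos'][2]-37+76; print(z)
view('b4.png',[(t,z,590,-202,120),(s,z,590,-202,120)],0.6)
"
```

```text
t=7.1 pos [ 588.9 -202.7   68.2] az 0.201 F [ 0.1 -0.2 -3.9] open 13.1 q7 0.68
row: [0.08, 0.1, 0.42, 0.001, 0.0, -0.002] rows needed 0.1
107.12648851265277
```

View pics/b4.png

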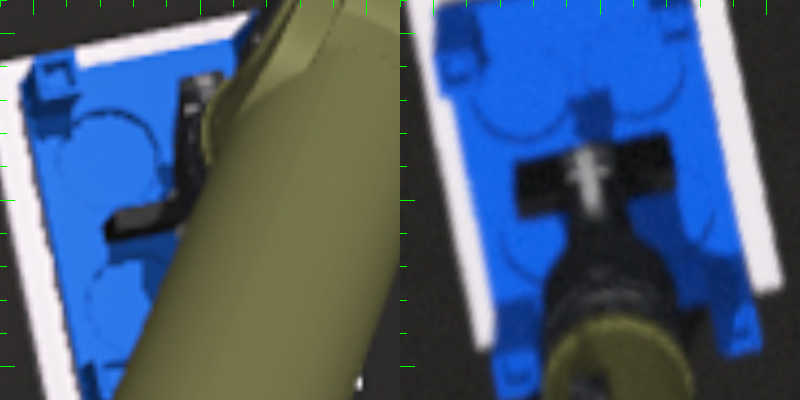

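```bash
cat >> o.py <<'E'
def posts(x,y,yaw,ztop,half=13):
    c,s=np.cos(yaw),np.sin(yaw); out=[]
    for px in(-92,92):
        for py in(-67,67):
            q=np.array([[px+a,py+b] for a,b in((-half,-half),(half,-half),(half,half),(-half,half))])
            out.append(np.c_[x+c*q[:,0]-s*q[:,1],y+s*q[:,0]+c*q[:,1],np.full(4,ztop)])
    return out
def overlay(fn,d,polys,x0,x1,y0,y1,k=4):
    "crop of the raw picture (cols x0..x1, rows y0..y1) enlarged k, polys in world"
    im=cv2.resize(d["pixels"][y0:y1,x0:x1,::-1],None,fx=k,fy=k,interpolation=cv2.INTER_CUBIC)
    for col,P in polys:
        q=((proj(d,P)-[x0,y0]+0.5)*k).round().astype(np.int32)
        cv2.polylines(im,[q.reshape(-1,1,2)],True,col,1)
    cv2.imwrite("pics/"+fn,im)
def sq(x,y,yaw,z,hx,hy):
    q=np.array([[-hx,-hy],[hx,-hy],[hx,hy],[-hx,hy]]);c,s=np.cos(yaw),np.sin(yaw)
    return np.c_[x+c*q[:,0]-s*q[:,1],y+s*q[:,0]+c*q[:,1],np.full(4,z)]
E
python3 -c "
from o import *
t=dict(np.load('/tmp/t4.npz'));s=dict(np.load('/tmp/s4.npz'))
P=[((0,255,0),p) for p in posts(588.9,-202.7,.201,107.1)]+[((0,255,255),sq(589.7,-201.7,.203,24,125,100))]
overlay('o4s.png',s,P,155,275,195,310,5)
overlay('o4t.png',t,P,315,425,150,265,5)"
```

```text
(no output)
```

View pics/o4s.png

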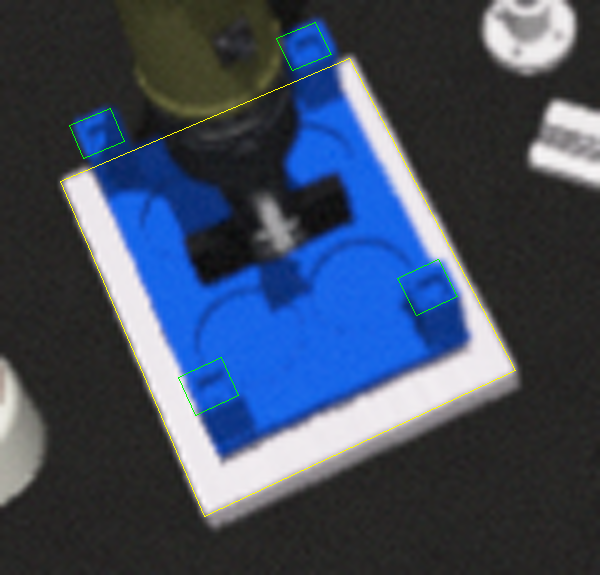

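View pics/o4t.png

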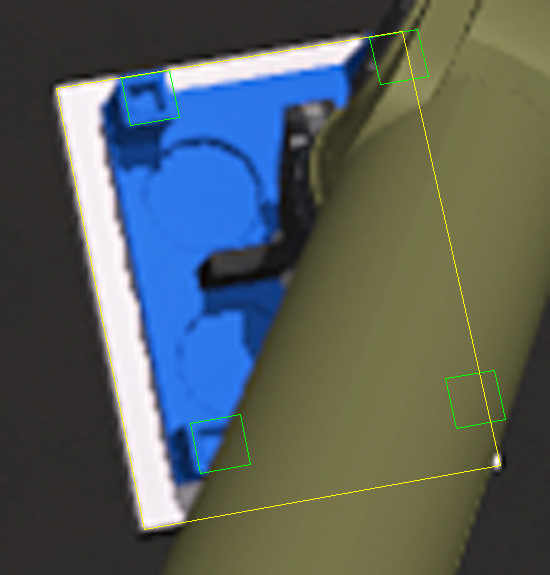

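>>> step_arm --pt "0.06 0.07 0.4 0 0 -0.002" --pt "0.06 0.07 0.7 0 0 -0.002" --pt "0.06 0.07 0.9 0 0 -0.002" --pt "0.06 0.07 1.1 0 0 -0.002" --pt "0.06 0.07 1.3 0 0 -0.002"

```text
time_s: 7.6
eef_pos: [589.1, -202.1, 54.5]
ee_rot: [0.632, 0.775, -0.0, -0.0]
ft_force: [-0.5, 0.1, -3.6]
opening: 13.4
```

```bash
python3 p.py 589.7 -201.7 49 0.203
```

```text
t=7.6 pos [ 589.1 -202.1   54.5] az 0.203 F [-0.5  0.1 -3.6] open 13.4 q7 0.69
row: [0.02, 0.07, 0.55, -0.0, 0.0, -0.0] rows needed 0.1
```

Pins already 6 mm in with no contact force. Continue.

>>> step_arm --pt "0 0.03 0.2 0 0 0" --pt "0 0.03 0.4 0 0 0" --pt "0 0.03 0.55 0 0 0" --pt "0 0.03 0.6 0 0 0" --pt "0 0.03 0.6 0 0 0"

```text
time_s: 8.02
eef_pos: [589.5, -202.0, 49.1]
ee_rot: [0.632, 0.775, 0.0, 0.0]
ft_force: [-0.6, 0.6, -1.3]
opening: 13.3
```

```bash
python3 p.py 589.7 -201.7 49 0.203
```

```text
t=8.0 pos [ 589.5 -202.    49.1] az 0.203 F [-0.6  0.6 -1.3] open 13.3 q7 0.69
row: [0.02, 0.03, 0.01, 0.0, -0.0, -0.0] rows needed 0.0
```

>>> step_arm --pt "0 0 0.1 0 0 0" --pt "0 0 0.1 0 0 0" --pt "0 0 0.1 0 0 0" --pt "0 0 0.1 0 0 0" --pt "0 0 0 0 0 0" --gripper 0

```text
time_s: 8.43
eef_pos: [589.5, -201.9, 48.9]
ee_rot: [0.632, 0.775, 0.0, 0.0]
ft_force: [-0.4, 0.5, 0.8]
opening: 72.7
```

>>> step_arm --pt "0 0 -2 0 0 0" --pt "0 0 -5 0 0 0" --pt "0 0 -9 0 0 0" --pt "0 0 -13 0 0 0"

```text
time_s: 8.77
eef_pos: [588.6, -201.7, 179.7]
ee_rot: [0.632, 0.775, -0.0, -0.001]
ft_force: [0.2, 0.0, -0.9]
opening: 85.3
```

```bash
python3 p.py 446 -8 200 ; python3 -c "
from o import *
t=cap('top','t5.png');s=cap('scene','s5.png')
np.savez('/tmp/t5.npz',**t);np.savez('/tmp/s5.npz',**s)
P=[((0,255,0),p) for p in posts(589.5,-202,.203,100)]+[((0,255,255),sq(589.7,-201.7,.203,24,125,100))]
overlay('o5s.png',s,P,155,275,195,310,5)
"
```

```text
t=8.8 pos [ 588.6 -201.7  179.7] az 0.203 F [ 0.2  0.  -0.9] open 85.3 q7 0.63
row: [21.85, -10.07, -2.0, -0.002, -0.001, -0.0] rows needed 5.8
```

View pics/o5s.png

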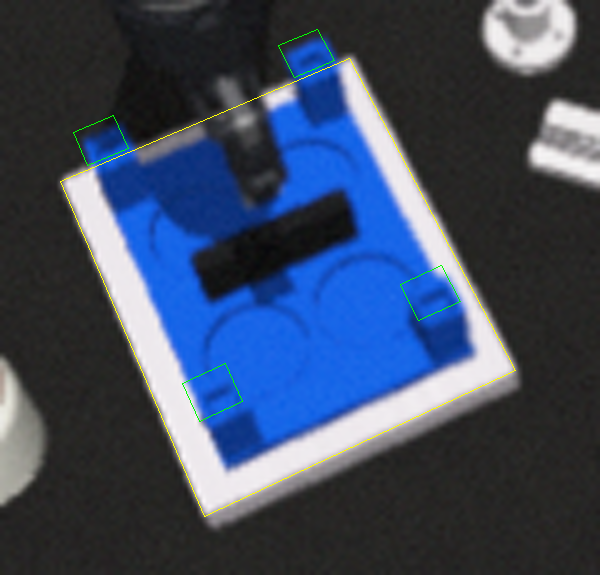

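View pics/t5.png

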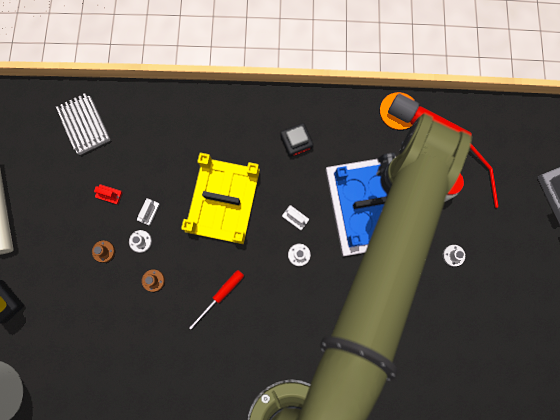

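```bash
python3 - <<'E'
from o import *
t=dict(np.load("/tmp/top0.npz")); s=dict(np.load("/tmp/scene0.npz"))
P=[]
def circ(x,y,z,r): 
    a=np.linspace(0,2*np.pi,60); return np.c_[x+r*np.cos(a),y+r*np.sin(a),np.full(60,z)]
for n,(x,y) in {'r1':(467,422),'r2':(446,-9),'r3':(456,-430)}.items():
    for d in (t,s):
        im=ortho(d,12,x-50,x+50,y-50,y+50,.5).astype(int)
        m=(im.min(-1)>95).astype(np.uint8)
        m=cv2.morphologyEx(m,cv2.MORPH_CLOSE,np.ones((15,15)))
        c,_=cv2.findContours(m,cv2.RETR_EXTERNAL,cv2.CHAIN_APPROX_NONE)
        c=min(c,key=lambda c: np.linalg.norm(c.mean((0,1))-100)if len(c)>60 else 1e9)
        (u,v),(a,b),_=cv2.fitEllipse(c)
        print(n,(x+50-v*.5).__round__(1),(y+50-u*.5).__round__(1),a/2,b/2)
c,si=np.cos(.203),np.sin(.203)
for i,(a,b) in enumerate([(46,36),(46,-36),(-46,36),(-46,-36)]): print("nest",i+1,round(589.6+c*a-si*b,1),round(-201.9+si*a+c*b,1))
E
```

```text
r1 470.9 427.9 62.13188934326172 62.529815673828125
r1 472.4 431.7 64.50941467285156 88.46215057373047
r2 447.3 -9.2 61.84749984741211 62.494659423828125
r2 446.3 -7.9 61.679229736328125 77.29264068603516
r3 457.2 -438.4 60.55463790893555 62.40614700317383
r3 456.1 -438.1 60.925376892089844 77.40770721435547
nest 1 627.4 -157.4
nest 2 641.9 -227.9
nest 3 537.3 -175.9
nest 4 551.8 -246.4
```

```bash
python3 p.py 447.3 -9.2 130 -1.368
```

```text
t=8.9 pos [ 593.6 -203.9  186.9] az 0.203 F [ 0.8 -0.7 -0.1] open 85.6 q7 0.63
row: [22.05, -10.48, 5.44, 0.014, -0.005, 1.571] rows needed 12.6
```

>>> step_arm --pt "8 -4 0 0 0 0.62" --pt "12 -6 0 0 0 0.62" --pt "16 -8 0 0 0 0.62" --pt "19 -9 0 0 0 0.62" --pt "22 -10.4 0 0 0 0.62"

```text
time_s: 9.28
eef_pos: [478.3, -55.4, 178.8]
ee_rot: [0.819, 0.574, 0.0, -0.0]
ft_force: [1.1, 0.1, -1.3]
opening: 85.3
```

>>> step_arm --pt "0 0 0.5 0 0 0.6" --pt "0 0 2 0 0 0.6" --pt "0 0 3.5 0 0 0.6" --pt "0 0 5 0 0 0.6" --pt "0 0 6 0 0 0.6"

```text
time_s: 9.7
eef_pos: [478.8, -56.4, 117.8]
ee_rot: [0.952, 0.306, -0.0, -0.001]
ft_force: [-0.8, -0.9, 0.8]
opening: 85.1
```

```bash
python3 p.py 447.3 -9.2 90 -1.368
```

```text
t=9.7 pos [478.8 -56.4 117.8] az -0.949 F [-0.8 -0.9  0.8] open 85.1 q7 -0.85
row: [0.19, -5.67, 2.79, -0.001, 0.001, 0.419] rows needed 3.3
```

>>> step_arm --pt "0.2 -5.7 1.5 0 0 0.42" --pt "0.2 -5.7 2.8 0 0 0.42" --pt "0.2 -5.7 2.8 0 0 0.42" --pt "0.2 -5.7 2.8 0 0 0.42" --pt "0.2 -5.7 2.8 0 0 0.42"

```text
time_s: 10.12
eef_pos: [447.3, -8.9, 90.8]
ee_rot: [0.995, 0.103, -0.0, -0.0]
ft_force: [-0.2, -0.5, -0.7]
opening: 85.6
```

>>> step_arm --pt "0 0 0 0 0 0" --pt "0 0 0 0 0 0" --pt "0 0 0 0 0 0" --pt "0 0 0 0 0 0"

```text
time_s: 10.45
eef_pos: [447.9, -9.4, 91.3]
ee_rot: [0.995, 0.104, 0.0, -0.0]
ft_force: [-0.2, 0.7, -0.0]
opening: 85.2
```

```bash
python3 p.py 447.3 -9.2 18 -1.368; python3 -c "
from o import *
s=cap('scene','s6.png')
overlay('o6s.png',s,[],225,325,160,240,6)
"
```

```text
t=10.4 pos [447.9  -9.4  91.3] az -1.363 F [-0.2  0.7 -0. ] open 85.2 q7 -1.39
row: [-0.05, -0.03, 7.33, -0.001, -0.0, 0.005] rows needed 1.8
```

View pics/o6s.png

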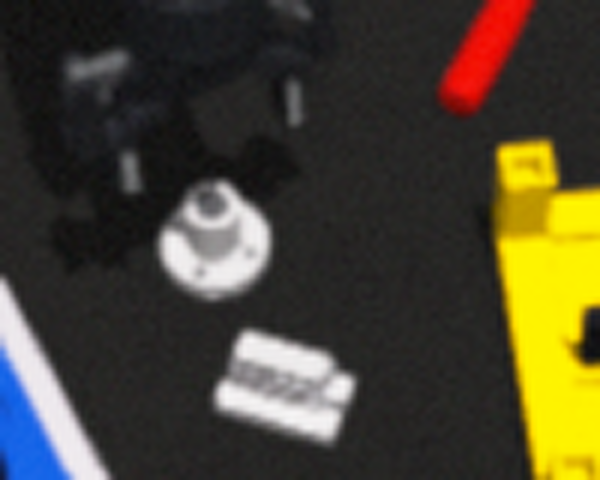

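Fingers straddle the hub line (midpoint near (211,150), above the hub at (211,205)). Descend and grip.

>>> step_arm --pt "-0.05 -0.03 2.5 0 0 0" --pt "-0.05 -0.03 5 0 0 0" --pt "-0.05 -0.03 7.2 0 0 0" --pt "-0.05 -0.03 7.2 0 0 0" --pt "-0.05 -0.03 7.2 0 0 0"

```text
time_s: 10.92
eef_pos: [446.2, -9.4, 18.6]
ee_rot: [0.995, 0.103, -0.001, 0.0]
ft_force: [0.2, 0.0, 0.2]
opening: 84.9
```

>>> step_arm --pt "0 0 0 0 0 0" --pt "0 0 0 0 0 0" --pt "0 0 0 0 0 0" --pt "0 0 0 0 0 0" --pt "0 0 0 0 0 0" --gripper 1

```text
time_s: 11.33
eef_pos: [448.0, -9.0, 20.2]
ee_rot: [0.995, 0.104, 0.001, -0.0]
ft_force: [-1.5, -0.3, 3.1]
opening: 28.1
```

>>> step_arm --pt "0 0 0 0 0 0" --pt "0 0 0 0 0 0" --pt "0 0 0 0 0 0"

```text
time_s: 11.58
eef_pos: [448.0, -9.0, 20.2]
ee_rot: [0.995, 0.104, 0.001, -0.0]
ft_force: [-0.8, 0.2, 6.2]
opening: 28.5
```

```bash
python3 p.py 627.4 -157.4 110 -1.368
```

```text
t=11.6 pos [448.   -9.   20.2] az -1.363 F [-0.8  0.2  6.2] open 28.5 q7 -1.33
row: [14.51, 18.22, -8.97, -0.001, -0.002, 0.005] rows needed 6.0
```

>>> step_arm --pt "0 0 -2 0 0 0" --pt "0 0 -5 0 0 0" --pt "2 2 -8 0 0 0" --pt "4 5 -10 0 0 0" --pt "6.5 8.1 -10 0 0 0"

```text
time_s: 12.0
eef_pos: [530.8, -74.8, 124.2]
ee_rot: [0.994, 0.105, 0.004, -0.001]
ft_force: [1.3, 0.3, -2.0]
opening: 28.5
```

```bash
python3 p.py 627.4 -157.4 118 -1.368
```

```text
t=12.0 pos [530.8 -74.8 124.2] az -1.360 F [ 1.3  0.3 -2. ] open 28.5 q7 -1.17
row: [7.71, 10.1, 0.67, -0.001, -0.009, 0.008] rows needed 3.1
```

>>> step_arm --pt "2.5 3.3 0 0 0 0" --pt "5 6.7 0 0 0 0" --pt "7.7 10.1 0 0 0 0" --pt "7.7 10.1 0.2 0 0 0" --pt "7.7 10.1 0.2 0 0 0"

```text
time_s: 12.42
eef_pos: [623.5, -160.5, 115.2]
ee_rot: [0.995, 0.102, -0.002, 0.001]
ft_force: [-1.0, 0.1, -1.7]
opening: 28.0
```

>>> step_arm --pt "0 0 0 0 0 0" --pt "0 0 0 0 0 0" --pt "0 0 0 0 0 0" --pt "0 0 0 0 0 0"

```text
time_s: 12.75
eef_pos: [623.3, -156.5, 117.7]
ee_rot: [0.995, 0.104, 0.0, -0.001]
ft_force: [-0.8, 0.4, -2.0]
opening: 28.4
```

```bash
python3 p.py 627.4 -157.4 75 -1.368
```

```text
t=12.8 pos [ 623.3 -156.5  117.7] az -1.362 F [-0.8  0.4 -2. ] open 28.4 q7 -0.96
row: [0.38, 0.18, 4.27, -0.002, -0.001, 0.006] rows needed 1.0
```

>>> step_arm --pt "0.38 0.18 1.5 0 0 0.006" --pt "0.38 0.18 3 0 0 0.006" --pt "0.38 0.18 4.8 0 0 0.006" --pt "0.38 0.18 5.4 0 0 0.006" --pt "0.38 0.18 5.4 0 0 0.006"

```text
time_s: 13.17
eef_pos: [625.9, -157.9, 60.4]
ee_rot: [0.995, 0.101, -0.002, -0.001]
ft_force: [1.2, 0.4, -1.1]
opening: 28.4
```

>>> step_arm --pt "0 0 0 0 0 0" --pt "0 0 0 0 0 0" --pt "0 0 0 0 0 0" --pt "0 0 0 0 0 0"

```text
time_s: 13.5
eef_pos: [628.3, -159.1, 64.1]
ee_rot: [0.995, 0.101, 0.001, -0.0]
ft_force: [0.2, -0.1, -3.1]
opening: 28.6
```

```bash
cat >> o.py <<'E'
def circ(x,y,z,r): 
    a=np.linspace(0,2*np.pi,60); return np.c_[x+r*np.cos(a),y+r*np.sin(a),np.full(60,z)]
E
python3 p.py 627.4 -157.4 48 -1.368; python3 -c "
from o import *
s=cap('scene','s7.png');t=cap('top','t7.png')
p=manip.sense()['eef_pos'];z=p[2]-20
for n,d in(('s',s),('t',t)):
    P=[((0,255,0),circ(p[0],p[1],z+12,30)),((0,255,255),circ(627.4,-157.4,36,31.5)),((0,255,255),circ(641.9,-227.9,36,31.5)),((0,255,255),sq(589.6,-201.9,.203,24,125,100))]+[((0,0,255),q) for q in posts(589.6,-201.9,.203,88)]
    c=proj(d,[600,-180,36])[0].astype(int)
    overlay('o7%s.png'%n,d,P,c[0]-65,c[0]+65,c[1]-60,c[1]+60,5)
"
```

```text
t=13.5 pos [ 628.3 -159.1   64.1] az -1.369 F [ 0.2 -0.1 -3.1] open 28.6 q7 -0.94
row: [-0.06, -0.18, 1.61, -0.0, -0.002, -0.001] rows needed 0.4
```

View pics/o7s.png

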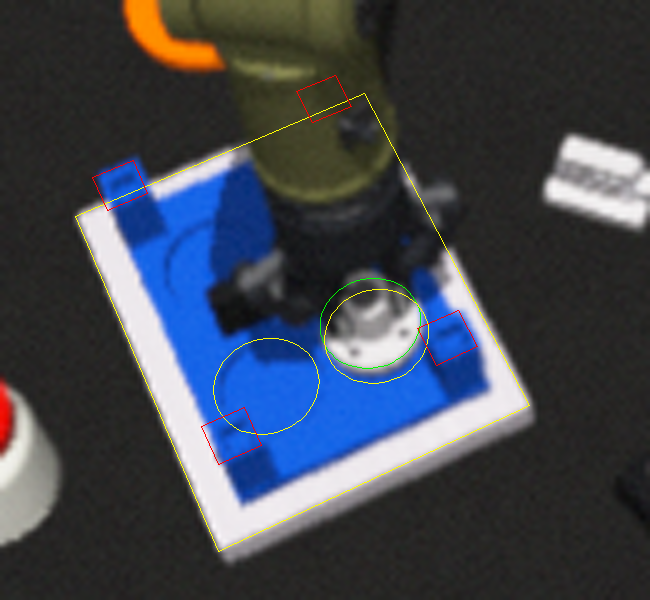

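View pics/o7t.png

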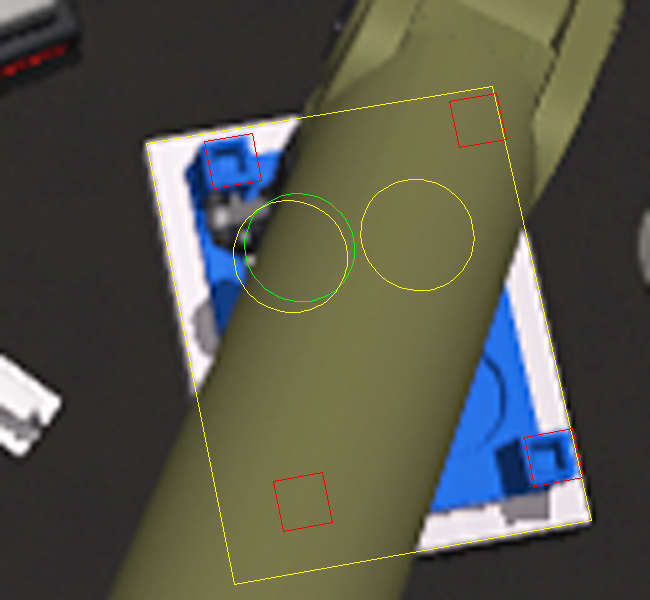

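>>> step_arm --pt "-0.08 -0.16 0 0 0 0" --pt "-0.08 -0.16 0.3 0 0 0" --pt "-0.08 -0.16 0.7 0 0 0" --pt "-0.08 -0.16 1 0 0 0" --pt "-0.08 -0.16 1.2 0 0 0"

```text
time_s: 14.02
eef_pos: [627.8, -156.8, 52.3]
ee_rot: [0.995, 0.101, 0.001, -0.001]
ft_force: [1.6, 1.2, -1.1]
opening: 28.4
```

```bash
python3 p.py 627.4 -157.4 48 -1.368
```

```text
t=14.0 pos [ 627.8 -156.8   52.3] az -1.369 F [ 1.6  1.2 -1.1] open 28.4 q7 -0.94
row: [-0.05, 0.05, 0.43, -0.001, -0.002, -0.001] rows needed 0.1
```

>>> step_arm --pt "-0.05 0.03 0.1 0 0 0" --pt "-0.05 0.03 0.25 0 0 0" --pt "-0.05 0.03 0.4 0 0 0" --pt "-0.05 0.03 0.5 0 0 0" --pt "-0.05 0.03 0.5 0 0 0"

```text
time_s: 14.43
eef_pos: [627.2, -156.5, 48.3]
ee_rot: [0.995, 0.101, 0.001, -0.001]
ft_force: [-4.0, 5.3, 13.4]
opening: 27.9
```

```bash
python3 p.py 627.4 -157.4 48 -1.368
```

```text
t=14.4 pos [ 627.2 -156.5   48.3] az -1.368 F [-4.   5.3 13.4] open 27.9 q7 -0.94
row: [0.01, 0.09, 0.03, -0.002, -0.002, -0.0] rows needed 0.0
```

>>> step_arm --pt "0 0 0 0 0 0" --pt "0 0 0 0 0 0" --pt "0 0 0 0 0 0" --pt "0 0 0 0 0 0" --gripper 0.35

```text
time_s: 14.77
eef_pos: [625.5, -158.5, 45.4]
ee_rot: [0.995, 0.1, -0.001, -0.0]
ft_force: [0.2, 0.2, -1.2]
opening: 55.4
```

>>> step_arm --pt "0 0 -2 0 0 0" --pt "0 0 -5 0 0 0" --pt "0 0 -9 0 0 0" --pt "0 0 -12 0 0 0"

```text
time_s: 15.1
eef_pos: [626.1, -158.7, 167.9]
ee_rot: [0.995, 0.1, -0.0, 0.0]
ft_force: [1.3, -0.6, 0.4]
opening: 55.3
```

```bash
python3 p.py 457.2 -438.4 100 -1.368;  python3 -c "
from o import *
s=cap('scene','s8.png');t=cap('top','t8.png')"
```

```text
t=15.1 pos [ 626.1 -158.7  167.9] az -1.370 F [ 1.3 -0.6  0.4] open 55.3 q7 -0.99
row: [-22.12, 24.04, 6.81, 0.0, 0.0, -0.002] rows needed 8.0
```

View pics/s8.png

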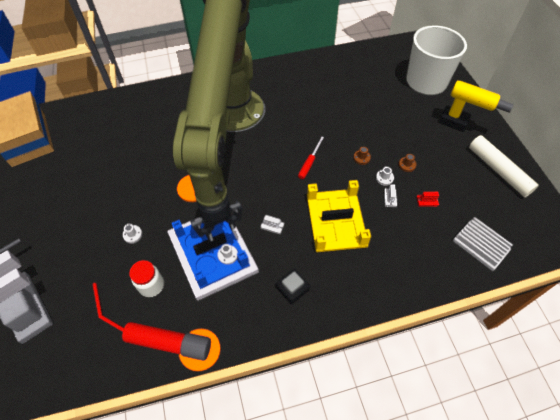

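>>> step_arm --pt "-3 3.2 0 0 0 0" --pt "-6 6.5 0 0 0 0" --pt "-8.8 9.6 0 0 0 0" --pt "-11.5 12.5 1 0 0 0" --pt "-14 15.2 2 0 0 0" --gripper 0.1

```text
time_s: 15.62
eef_pos: [518.5, -336.2, 146.0]
ee_rot: [0.995, 0.1, 0.0, 0.0]
ft_force: [1.4, -0.6, 0.0]
opening: 76.6
```

>>> step_arm --pt "-2.7 3 1 0 0 0" --pt "-5.4 6 2.5 0 0 0" --pt "-8.1 8.8 4 0 0 0" --pt "-8.1 8.8 4.5 0 0 0" --pt "-8.1 8.8 4.5 0 0 0"

```text
time_s: 16.03
eef_pos: [453.1, -439.0, 98.5]
ee_rot: [0.995, 0.097, -0.003, -0.001]
ft_force: [0.8, 1.1, -0.3]
opening: 77.3
```

>>> step_arm --pt "0 0 0 0 0 0" --pt "0 0 0 0 0 0" --pt "0 0 0 0 0 0" --pt "0 0 0 0 0 0"

```text
time_s: 16.37
eef_pos: [459.6, -435.4, 101.6]
ee_rot: [0.995, 0.102, 0.0, -0.0]
ft_force: [-0.2, 0.1, -0.3]
opening: 76.8
```

```bash
python3 p.py 457.2 -438.4 20 -1.368
```

```text
t=16.4 pos [ 459.6 -435.4  101.6] az -1.367 F [-0.2  0.1 -0.3] open 76.8 q7 -0.41
row: [-0.3, 0.24, 8.16, -0.0, -0.001, 0.001] rows needed 2.0
```

>>> step_arm --pt "-0.3 0.24 2.5 0 0 0" --pt "-0.3 0.24 5 0 0 0" --pt "-0.3 0.24 7 0 0 0" --pt "-0.3 0.24 8.1 0 0 0" --pt "-0.3 0.24 8.1 0 0 0"

```text
time_s: 16.78
eef_pos: [454.9, -437.4, 17.7]
ee_rot: [0.995, 0.101, -0.002, -0.002]
ft_force: [-0.5, 0.3, -0.1]
opening: 76.9
```

>>> step_arm --pt "0 0 0 0 0 0" --pt "0 0 0 0 0 0" --pt "0 0 0 0 0 0" --pt "0 0 0 0 0 0"

```text
time_s: 17.12
eef_pos: [456.3, -440.2, 21.5]
ee_rot: [0.995, 0.101, 0.001, 0.0]
ft_force: [0.3, -0.6, -0.7]
opening: 77.1
```

```bash
python3 p.py 457.2 -438.4 20 -1.368
```

```text
t=17.1 pos [ 456.3 -440.2   21.5] az -1.369 F [ 0.3 -0.6 -0.7] open 77.1 q7 -0.36
row: [0.12, -0.15, 0.15, 0.001, -0.002, -0.001] rows needed 0.1
```

>>> step_arm --pt "0.1 -0.12 0.1 0 0 0" --pt "0.1 -0.12 0.1 0 0 0" --pt "0.1 -0.12 0.1 0 0 0" --pt "0.1 -0.12 0.1 0 0 0" --pt "0.1 -0.12 0.1 0 0 0" --gripper 1

```text
time_s: 17.53
eef_pos: [456.5, -438.4, 19.6]
ee_rot: [0.995, 0.101, 0.0, 0.0]
ft_force: [0.3, 0.5, 2.2]
opening: 28.4
```

>>> step_arm --pt "0 0 0 0 0 0" --pt "0 0 0 0 0 0" --pt "0 0 0 0 0 0" --pt "0 0 0 0 0 0"

```text
time_s: 17.87
eef_pos: [456.5, -438.4, 19.6]
ee_rot: [0.995, 0.101, 0.0, -0.0]
ft_force: [-0.2, 0.9, 4.1]
opening: 28.5
```

```bash
python3 p.py 551.8 -246.4 125 -1.368
```

```text
t=17.9 pos [ 456.5 -438.4   19.6] az -1.369 F [-0.2  0.9  4.1] open 28.5 q7 -0.36
row: [13.18, -16.91, -10.54, 0.0, -0.0, -0.001] rows needed 5.7
```

>>> step_arm --pt "0 0 -2 0 0 0" --pt "0 0 -5 0 0 0" --pt "1.5 -1.9 -8.5 0 0 0" --pt "4 -5.1 -10.5 0 0 0" --pt "6.5 -8.3 -10.5 0 0 0"

```text
time_s: 18.28
eef_pos: [502.5, -349.6, 128.1]
ee_rot: [0.995, 0.098, 0.002, 0.002]
ft_force: [2.1, -0.8, -2.2]
opening: 28.6
```

>>> step_arm --pt "2.5 -3.2 0 0 0 0" --pt "5 -6.4 0 0 0 0" --pt "6.7 -8.6 0 0 0 0" --pt "6.7 -8.6 0 0 0 0" --pt "6.7 -8.6 0 0 0 0"

```text
time_s: 18.7
eef_pos: [551.1, -245.5, 122.8]
ee_rot: [0.995, 0.103, -0.001, -0.001]
ft_force: [-0.4, -1.2, -2.2]
opening: 28.6
```

>>> step_arm --pt "0 0 0 0 0 0" --pt "0 0 0 0 0 0" --pt "0 0 0 0 0 0" --pt "0 0 0 0 0 0"

```text
time_s: 19.03
eef_pos: [549.7, -250.2, 124.0]
ee_rot: [0.995, 0.099, -0.0, -0.0]
ft_force: [-0.1, 0.2, -1.7]
opening: 28.7
```

```bash
python3 p.py 551.8 -246.4 62 -1.368
```

```text
t=19.0 pos [ 549.7 -250.2  124. ] az -1.372 F [-0.1  0.2 -1.7] open 28.7 q7 -0.80
row: [0.29, -0.33, 6.2, -0.0, 0.001, -0.004] rows needed 1.5
```

>>> step_arm --pt "0.29 -0.33 2 0 0 -0.004" --pt "0.29 -0.33 4 0 0 -0.004" --pt "0.29 -0.33 5.5 0 0 -0.004" --pt "0.29 -0.33 6.2 0 0 -0.004" --pt "0.29 -0.33 6.2 0 0 -0.004"

```text
time_s: 19.45
eef_pos: [551.1, -245.0, 60.3]
ee_rot: [0.995, 0.102, -0.002, -0.001]
ft_force: [-0.5, -0.2, -1.5]
opening: 28.3
```

>>> step_arm --pt "0 0 0 0 0 0" --pt "0 0 0 0 0 0" --pt "0 0 0 0 0 0" --pt "0 0 0 0 0 0"

```text
time_s: 19.78
eef_pos: [553.4, -245.3, 63.1]
ee_rot: [0.995, 0.102, 0.001, 0.0]
ft_force: [-0.5, -0.9, -1.7]
opening: 28.1
```

```bash
python3 p.py 551.5 -246.4 52 -1.368
```

```text
t=19.8 pos [ 553.4 -245.3   63.1] az -1.365 F [-0.5 -0.9 -1.7] open 28.1 q7 -0.77
row: [-0.21, 0.07, 1.11, 0.0, -0.002, 0.003] rows needed 0.3
```

>>> step_arm --pt "-0.18 0.08 0.3 0 0 0" --pt "-0.18 0.08 0.7 0 0 0" --pt "-0.18 0.08 1.0 0 0 0" --pt "-0.18 0.08 1.1 0 0 0" --pt "-0.18 0.08 1.1 0 0 0"

```text
time_s: 20.2
eef_pos: [550.5, -245.9, 50.3]
ee_rot: [0.995, 0.103, -0.001, -0.0]
ft_force: [0.5, 1.0, -2.3]
opening: 28.3
```

```bash
python3 p.py 551.5 -246.4 47.5 -1.368
```

```text
t=20.2 pos [ 550.5 -245.9   50.3] az -1.365 F [ 0.5  1.  -2.3] open 28.3 q7 -0.76
row: [0.08, 0.07, 0.28, -0.001, 0.001, 0.003] rows needed 0.1
```

>>> step_arm --pt "0.05 0.05 0.1 0 0 0" --pt "0.05 0.05 0.25 0 0 0" --pt "0.05 0.05 0.35 0 0 0" --pt "0.05 0.05 0.35 0 0 0"

```text
time_s: 20.53
eef_pos: [551.7, -246.0, 47.6]
ee_rot: [0.995, 0.103, -0.0, -0.001]
ft_force: [-0.7, 1.5, 0.5]
opening: 28.4
```

```bash
python3 p.py 551.5 -246.4 47.5 -1.368
```

```text
t=20.5 pos [ 551.7 -246.    47.6] az -1.365 F [-0.7  1.5  0.5] open 28.4 q7 -0.76
row: [-0.03, 0.03, 0.01, -0.001, 0.0, 0.003] rows needed 0.0
```

Seated (height matches). Release and go for round 1.

>>> step_arm --pt "0 0 0 0 0 0" --pt "0 0 0 0 0 0" --pt "0 0 0 0 0 0" --pt "0 0 0 0 0 0" --gripper 0.35

```text
time_s: 20.87
eef_pos: [551.8, -246.9, 47.8]
ee_rot: [0.995, 0.102, 0.0, 0.0]
ft_force: [-0.7, 0.1, 0.6]
opening: 55.9
```

>>> step_arm --pt "0 0 -2 0 0 0" --pt "0 0 -5 0 0 0" --pt "0 0 -9 0 0 0" --pt "0 0 -13 0 0 0"

```text
time_s: 21.2
eef_pos: [550.8, -246.6, 178.4]
ee_rot: [0.995, 0.102, -0.001, -0.0]
ft_force: [0.8, -0.8, 0.3]
opening: 55.4
```

```bash
python3 p.py 470.9 427.9 120 -1.368;  python3 -c "
from o import *
s=cap('scene','s9.png');t=cap('top','t9.png')"
```

```text
t=21.2 pos [ 550.8 -246.6  178.4] az -1.366 F [ 0.8 -0.8  0.3] open 55.4 q7 -0.83
row: [5.91, -67.66, 5.89, -0.001, 0.002, 0.002] rows needed 16.3
```

View pics/s9.png

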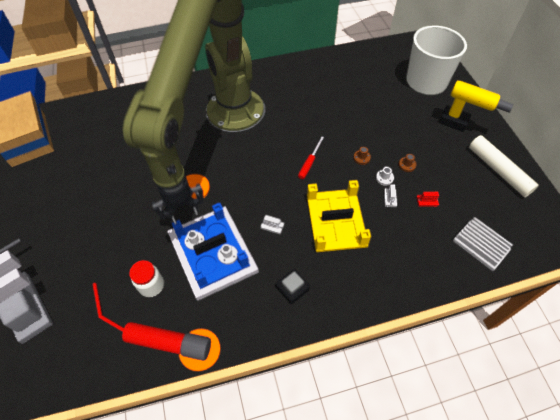

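>>> step_arm --pt "0.4 -4 0 0 0 0" --pt "0.7 -8 0 0 0 0" --pt "1 -12 0 0 0 0" --pt "1.4 -16 0 0 0 0" --pt "1.7 -20 0 0 0 0"

```text
time_s: 21.72
eef_pos: [527.1, -45.7, 177.6]
ee_rot: [0.995, 0.102, 0.0, -0.0]
ft_force: [1.0, 0.7, -1.2]
opening: 55.6
```

>>> step_arm --pt "0.4 -4 0 0 0 0" --pt "0.7 -8 0 0 0 0" --pt "1 -12 0 0 0 0" --pt "1.4 -16 0 0 0 0" --pt "1.7 -20 0 0 0 0"

```text
time_s: 22.13
eef_pos: [503.0, 153.8, 177.8]
ee_rot: [0.995, 0.102, 0.0, -0.001]
ft_force: [0.7, -0.4, -0.1]
opening: 55.8
```

```bash
python3 p.py 470.9 427.9 110 -1.368
```

```text
t=22.1 pos [503.  153.8 177.8] az -1.366 F [ 0.7 -0.4 -0.1] open 55.8 q7 -1.68
row: [2.44, -27.49, 6.81, -0.001, -0.001, 0.002] rows needed 6.8
```

>>> step_arm --pt "0.4 -4 0 0 0 0" --pt "0.7 -8 0 0 0 0" --pt "1 -12 0 0 0 0" --pt "1.4 -16 1 0 0 0" --pt "1.7 -20 2 0 0 0"

```text
time_s: 22.55
eef_pos: [479.4, 353.4, 158.2]
ee_rot: [0.995, 0.102, 0.001, -0.001]
ft_force: [0.6, -0.1, -0.1]
opening: 55.6
```

>>> step_arm --pt "0.3 -3.5 2 0 0 0" --pt "0.6 -7 4 0 0 0" --pt "0.6 -7 4.8 0 0 0" --pt "0.6 -7 4.8 0 0 0" --pt "0.6 -7 4.8 0 0 0"

```text
time_s: 22.97
eef_pos: [470.8, 419.9, 108.9]
ee_rot: [0.995, 0.102, -0.001, 0.001]
ft_force: [0.5, 0.1, -0.4]
opening: 55.5
```

>>> step_arm --pt "0 0 0 0 0 0" --pt "0 0 0 0 0 0" --pt "0 0 0 0 0 0" --pt "0 0 0 0 0 0"

```text
time_s: 23.3
eef_pos: [471.7, 420.5, 111.0]
ee_rot: [0.995, 0.102, 0.001, -0.001]
ft_force: [-0.2, -0.4, -0.1]
opening: 55.5
```

```bash
python3 p.py 470.9 427.9 20 -1.368; python3 -c "
from o import *
s=cap('scene','s10.png');t=cap('top','t10.png')
overlay('o10s.png',s,[],340,460,130,230,6)"
```

```text
t=23.3 pos [471.7 420.5 111. ] az -1.367 F [-0.2 -0.4 -0.1] open 55.5 q7 -2.07
row: [0.07, -0.73, 9.1, -0.002, -0.001, 0.001] rows needed 2.2
```

View pics/o10s.png

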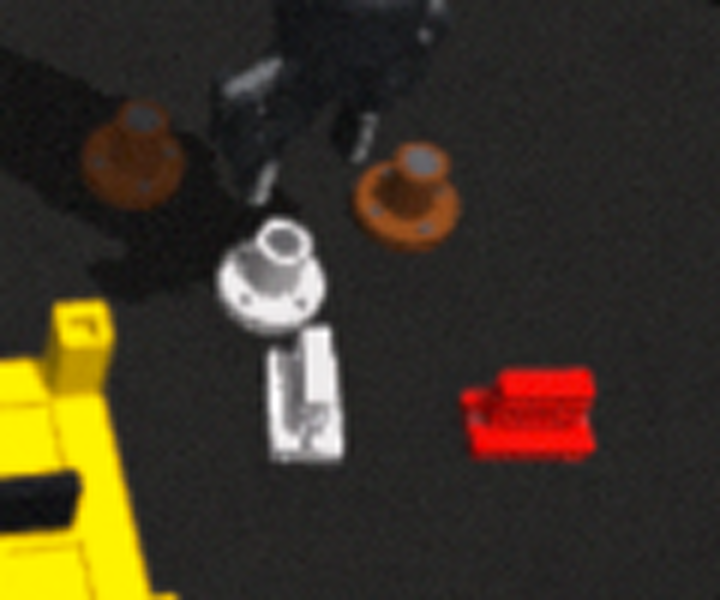

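```bash
python3 -c "
from o import *
s=cap('scene')
p=manip.sense()['eef_pos']
overlay('o10s2.png',s,[((0,255,0),circ(470.9,427.9,12,30)),((0,255,0),circ(470.9,427.9,48,15)),((0,255,255),circ(p[0],p[1],p[2],5))],340,460,130,230,6)"
```

```text
(no output)
```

View pics/o10s2.png

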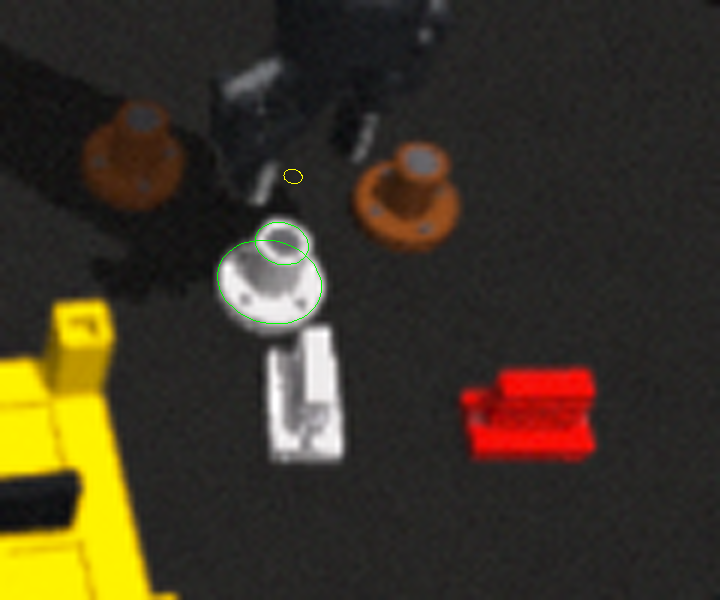

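>>> step_arm --pt "0.07 -0.73 2 0 0 0" --pt "0.07 -0.73 4 0 0 0" --pt "0.07 -0.73 4.5 0 0 0" --pt "0.07 -0.73 4.5 0 0 0" --pt "0.07 -0.73 4.5 0 0 0"

```text
time_s: 23.87
eef_pos: [470.2, 428.1, 65.2]
ee_rot: [0.995, 0.102, -0.0, -0.0]
ft_force: [-0.6, -0.3, -0.2]
opening: 55.4
```

```bash
python3 p.py 470.9 427.9 20 -1.368
```

```text
t=23.9 pos [470.2 428.1  65.2] az -1.366 F [-0.6 -0.3 -0.2] open 55.4 q7 -2.07
row: [0.06, 0.04, 4.52, -0.0, 0.0, 0.002] rows needed 1.1
```

>>> step_arm --pt "0.05 0.03 2 0 0 0" --pt "0.05 0.03 3.5 0 0 0" --pt "0.05 0.03 4.4 0 0 0" --pt "0.05 0.03 4.4 0 0 0" --pt "0.05 0.03 4.4 0 0 0"

```text
time_s: 24.28
eef_pos: [470.9, 428.3, 21.6]
ee_rot: [0.995, 0.102, 0.0, -0.0]
ft_force: [0.4, 0.4, -0.2]
opening: 55.0
```

>>> step_arm --pt "0 0 0 0 0 0" --pt "0 0 0 0 0 0" --pt "0 0 0 0 0 0"

```text
time_s: 24.53
eef_pos: [471.1, 428.7, 22.1]
ee_rot: [0.995, 0.103, 0.001, -0.001]
ft_force: [-0.0, -0.1, 0.5]
opening: 55.8
```

>>> step_arm --pt "0 0 0 0 0 0" --pt "0 0 0 0 0 0" --pt "0 0 0 0 0 0" --pt "0 0 0 0 0 0" --pt "0 0 0 0 0 0" --gripper 1

```text
time_s: 24.95
eef_pos: [470.8, 428.6, 21.6]
ee_rot: [0.995, 0.103, 0.0, -0.001]
ft_force: [-0.6, 0.2, 5.0]
opening: 28.6
```

>>> step_arm --pt "0 0 0 0 0 0" --pt "0 0 0 0 0 0"

```text
time_s: 25.12
eef_pos: [470.8, 428.6, 21.6]
ee_rot: [0.995, 0.103, 0.0, -0.001]
ft_force: [-1.5, 0.0, 5.8]
opening: 28.2
```

```bash
python3 p.py 537.3 -175.9 125 -1.368
```

```text
t=25.1 pos [470.8 428.6  21.6] az -1.365 F [-1.5  0.   5.8] open 28.2 q7 -2.06
row: [-5.82, 60.52, -10.42, -0.001, -0.001, 0.003] rows needed 14.8
```

>>> step_arm --pt "0 0 -2 0 0 0" --pt "0 0 -5 0 0 0" --pt "-0.1 1.5 -8.5 0 0 0" --pt "-0.4 4.5 -11 0 0 0" --pt "-0.8 8 -11 0 0 0"

```text
time_s: 25.53
eef_pos: [481.0, 351.5, 136.1]
ee_rot: [0.995, 0.105, 0.004, -0.003]
ft_force: [2.6, 0.1, -1.0]
opening: 28.4
```

>>> step_arm --pt "-0.4 4 0 0 0 0" --pt "-0.8 8 0 0 0 0" --pt "-1.2 12 0 0 0 0" --pt "-1.6 16 0 0 0 0" --pt "-2 20 0 0 0 0"

```text
time_s: 25.95
eef_pos: [499.3, 146.0, 129.8]
ee_rot: [0.995, 0.103, -0.001, -0.0]
ft_force: [2.0, 0.1, -1.9]
opening: 28.4
```

>>> step_arm --pt "-0.4 4 0 0 0 0" --pt "-0.8 8 0 0 0 0" --pt "-1.2 12 0 0 0 0" --pt "-1.6 16 0 0 0 0" --pt "-1.8 19 0 0 0 0"

```text
time_s: 26.37
eef_pos: [520.2, -45.7, 130.0]
ee_rot: [0.995, 0.101, -0.001, 0.0]
ft_force: [0.4, -0.2, -2.0]
opening: 28.1
```

```bash
python3 p.py 537.3 -175.9 125 -1.368
```

```text
t=26.4 pos [520.2 -45.7 130. ] az -1.368 F [ 0.4 -0.2 -2. ] open 28.1 q7 -1.26
row: [-0.94, 13.1, 0.51, 0.0, 0.002, -0.0] rows needed 3.2
```

>>> step_arm --pt "-0.3 4 0 0 0 0" --pt "-0.6 8 0 0 0 0" --pt "-0.9 11.5 0 0 0 0" --pt "-0.9 12.8 0.3 0 0 0" --pt "-0.9 12.8 0.3 0 0 0"

```text
time_s: 26.78
eef_pos: [537.1, -174.1, 126.5]
ee_rot: [0.995, 0.099, -0.001, 0.001]
ft_force: [0.7, 0.0, -1.6]
opening: 28.2
```

>>> step_arm --pt "0 0 0 0 0 0" --pt "0 0 0 0 0 0" --pt "0 0 0 0 0 0" --pt "0 0 0 0 0 0"

```text
time_s: 27.12
eef_pos: [538.8, -166.7, 127.4]
ee_rot: [0.995, 0.104, -0.0, -0.001]
ft_force: [0.4, -0.3, -2.1]
opening: 28.3
```

```bash
python3 p.py 537.3 -175.9 65 -1.368
```

```text
t=27.1 pos [ 538.8 -166.7  127.4] az -1.363 F [ 0.4 -0.3 -2.1] open 28.3 q7 -0.98
row: [-0.33, 0.87, 6.24, -0.001, 0.0, 0.005] rows needed 1.5
```

>>> step_arm --pt "-0.33 0.87 1.5 0 0 0.005" --pt "-0.33 0.87 3.5 0 0 0.005" --pt "-0.33 0.87 5.5 0 0 0.005" --pt "-0.33 0.87 6.1 0 0 0.005" --pt "-0.33 0.87 6.1 0 0 0.005"

```text
time_s: 27.53
eef_pos: [535.9, -176.3, 65.0]
ee_rot: [0.995, 0.101, -0.002, -0.001]
ft_force: [0.1, 1.6, -2.0]
opening: 28.2
```

>>> step_arm --pt "0 0 0 0 0 0" --pt "0 0 0 0 0 0" --pt "0 0 0 0 0 0" --pt "0 0 0 0 0 0" --pt "0 0 0 0 0 0"

```text
time_s: 27.95
eef_pos: [537.8, -177.8, 67.4]
ee_rot: [0.995, 0.1, 0.001, -0.0]
ft_force: [-0.3, 0.4, -2.9]
opening: 28.0
```

```bash
python3 p.py 537.3 -175.9 54 -1.368
```

```text
t=27.9 pos [ 537.8 -177.8   67.4] az -1.370 F [-0.3  0.4 -2.9] open 28.0 q7 -0.92
row: [-0.01, -0.19, 1.34, -0.0, -0.001, -0.002] rows needed 0.3
```

>>> step_arm --pt "-0.02 -0.17 0.3 0 0 0" --pt "-0.02 -0.17 0.7 0 0 0" --pt "-0.02 -0.17 1.1 0 0 0" --pt "-0.02 -0.17 1.3 0 0 0" --pt "-0.02 -0.17 1.3 0 0 0"

```text
time_s: 28.37
eef_pos: [536.7, -175.3, 52.9]
ee_rot: [0.995, 0.1, -0.0, -0.001]
ft_force: [2.0, 1.8, -4.2]
opening: 28.4
```

```bash
python3 p.py 537.3 -175.9 49.5 -1.368
```

```text
t=28.4 pos [ 536.7 -175.3   52.9] az -1.370 F [ 2.   1.8 -4.2] open 28.4 q7 -0.91
row: [0.05, 0.07, 0.34, -0.001, 0.001, -0.002] rows needed 0.1
```

>>> step_arm --pt "0.03 0.05 0.15 0 0 0" --pt "0.03 0.05 0.3 0 0 0" --pt "0.03 0.05 0.4 0 0 0" --pt "0.03 0.05 0.4 0 0 0"

```text
time_s: 28.7
eef_pos: [537.3, -175.5, 49.6]
ee_rot: [0.995, 0.1, 0.0, -0.001]
ft_force: [0.7, 4.4, 0.6]
opening: 28.5
```

```bash
python3 p.py 537.3 -175.9 49.5 -1.368
```

```text
t=28.7 pos [ 537.3 -175.5   49.6] az -1.370 F [0.7 4.4 0.6] open 28.5 q7 -0.91
row: [-0.01, 0.04, 0.01, -0.002, -0.0, -0.002] rows needed 0.0
```

>>> step_arm --pt "0 0 0 0 0 0" --pt "0 0 0 0 0 0" --pt "0 0 0 0 0 0" --pt "0 0 0 0 0 0" --gripper 0.35

```text
time_s: 29.03
eef_pos: [536.9, -177.6, 49.7]
ee_rot: [0.995, 0.1, -0.0, 0.0]
ft_force: [0.1, 0.2, -0.3]
opening: 55.1
```

>>> step_arm --pt "0 0 -2 0 0 0" --pt "0 0 -5 0 0 0" --pt "0 0 -9 0 0 0" --pt "0 0 -13 0 0 0"

```text
time_s: 29.37
eef_pos: [536.0, -177.2, 180.4]
ee_rot: [0.995, 0.099, -0.001, -0.0]
ft_force: [1.8, 0.4, 0.7]
opening: 55.6
```

```bash
python3 p.py 590 204.5 150 -0.172;  python3 -c "
from o import *
s=cap('scene','s11.png');t=cap('top','t11.png')
np.savez('/tmp/t11.npz',**t);np.savez('/tmp/s11.npz',**s)
P=[((0,0,255),q) for q in posts(590,204.5,-.172,76)]
overlay('o11s.png',s,P,290,390,165,265,6)
overlay('o11t.png',t,P,170,270,145,250,6)
"
```

```text
t=29.4 pos [ 536.  -177.2  180.4] az -1.371 F [1.8 0.4 0.7] open 55.6 q7 -0.99
row: [12.86, -36.35, 3.02, -0.002, 0.002, -1.199] rows needed 9.6
```

View pics/o11s.png

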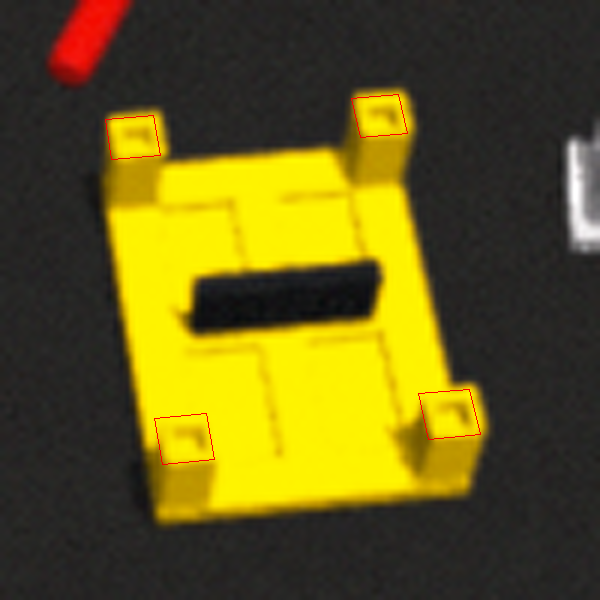

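View pics/o11t.png

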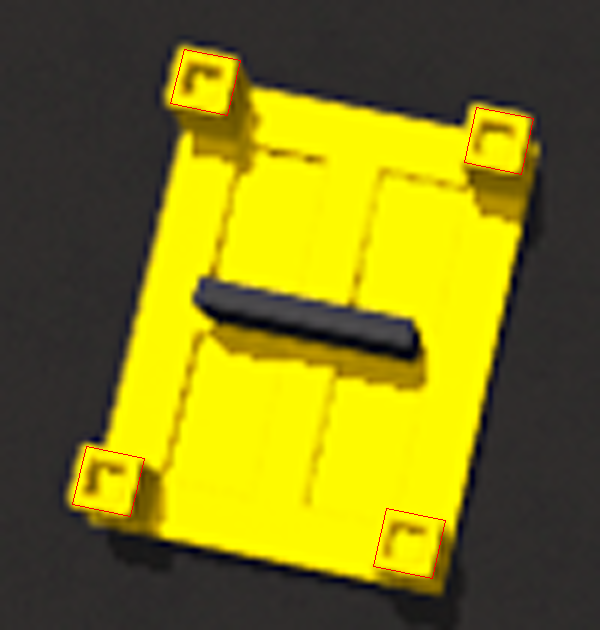

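View pics/s11.png

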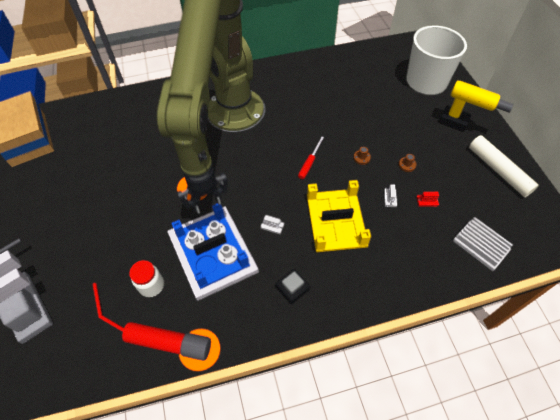

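>>> step_arm --pt "1.4 -4 0 0 0 -0.12" --pt "2.8 -8 0 0 0 -0.24" --pt "4.2 -12 0 0 0 -0.36" --pt "5.6 -16 0 0 0 -0.48" --pt "7 -20 0 0 0 -0.6" --gripper 0.1

```text
time_s: 29.88
eef_pos: [565.4, 31.1, 179.6]
ee_rot: [0.92, 0.392, 0.0, -0.0]
ft_force: [0.9, 0.1, 0.6]
opening: 76.7
```

```bash
python3 p.py 590.5 204.5 130 -0.172
```

```text
t=29.9 pos [565.4  31.1 179.6] az -0.765 F [0.9 0.1 0.6] open 76.7 q7 -0.80
row: [14.24, -10.2, 4.97, 0.0, -0.0, -0.593] rows needed 4.7
```

>>> step_arm --pt "3 -2.2 0 0 0 -0.12" --pt "6 -4.4 1 0 0 -0.24" --pt "9 -6.5 2.5 0 0 -0.36" --pt "12 -8.5 4 0 0 -0.48" --pt "14 -10 5 0 0 -0.593"

```text
time_s: 30.3
eef_pos: [590.5, 203.7, 127.8]
ee_rot: [0.764, 0.645, -0.0, -0.001]
ft_force: [-0.5, 0.1, -0.6]
opening: 77.1
```

>>> step_arm --pt "0 0 0 0 0 0" --pt "0 0 0 0 0 0" --pt "0 0 0 0 0 0" --pt "0 0 0 0 0 0" --pt "0 0 0 0 0 0"

```text
time_s: 30.72
eef_pos: [591.9, 197.9, 130.5]
ee_rot: [0.768, 0.64, 0.0, 0.0]
ft_force: [0.6, -0.0, -0.8]
opening: 76.5
```

```bash
python3 p.py 590.5 204.5 37 -0.172
```

```text
t=30.7 pos [591.9 197.9 130.5] az -0.181 F [ 0.6 -0.  -0.8] open 76.5 q7 -0.47
row: [0.62, -0.26, 9.35, 0.001, -0.0, -0.009] rows needed 2.2
```

>>> step_arm --pt "0.62 -0.26 3 0 0 -0.009" --pt "0.62 -0.26 6 0 0 -0.009" --pt "0.62 -0.26 8.5 0 0 -0.009" --pt "0.62 -0.26 9.3 0 0 -0.009" --pt "0.62 -0.26 9.3 0 0 -0.009"

```text
time_s: 31.13
eef_pos: [588.1, 205.0, 34.8]
ee_rot: [0.765, 0.645, -0.002, -0.001]
ft_force: [0.3, -0.5, 0.2]
opening: 76.6
```

>>> step_arm --pt "0 0 0 0 0 0" --pt "0 0 0 0 0 0" --pt "0 0 0 0 0 0" --pt "0 0 0 0 0 0" --pt "0 0 0 0 0 0"

```text
time_s: 31.55
eef_pos: [590.3, 206.9, 38.0]
ee_rot: [0.764, 0.645, 0.001, -0.0]
ft_force: [0.3, -0.8, -0.5]
opening: 76.8
```

```bash
python3 p.py 590.5 204.5 37 -0.172
```

```text
t=31.6 pos [590.3 206.9  38. ] az -0.168 F [ 0.3 -0.8 -0.5] open 76.8 q7 -0.45
row: [-0.23, 0.05, 0.1, 0.001, -0.002, 0.004] rows needed 0.1
```

>>> step_arm --pt "-0.22 0.05 0.1 0 0 0.004" --pt "-0.22 0.05 0.1 0 0 0.004" --pt "-0.22 0.05 0.1 0 0 0.004" --pt "-0.22 0.05 0.1 0 0 0.004" --pt "-0.22 0.05 0.1 0 0 0.004" --gripper 1

```text
time_s: 31.97
eef_pos: [589.7, 204.4, 35.7]
ee_rot: [0.765, 0.644, 0.0, -0.0]
ft_force: [0.1, -0.5, 0.6]
opening: 15.9
```

>>> step_arm --pt "0 0 0 0 0 0" --pt "0 0 0 0 0 0" --pt "0 0 0 0 0 0" --pt "0 0 0 0 0 0" --pt "0 0 0 0 0 0"

```text
time_s: 32.38
eef_pos: [589.8, 204.4, 35.9]
ee_rot: [0.765, 0.644, 0.0, -0.0]
ft_force: [-0.1, 0.3, 1.3]
opening: 13.4
```

```bash
python3 p.py 589.6 -201.9 170 0.203
```

```text
t=32.4 pos [589.8 204.4  35.9] az -0.172 F [-0.1  0.3  1.3] open 13.4 q7 -0.45
row: [-40.03, 6.94, -13.44, -0.0, -0.001, -0.375] rows needed 10.3
```

>>> step_arm --pt "0 0 -1 0 0 0" --pt "0 0 -3 0 0 0" --pt "0 0 -6 0 0 0" --pt "0 0 -9 0 0 0" --pt "0 0 -11.5 0 0 0"

```text
time_s: 32.8
eef_pos: [589.6, 204.1, 152.5]
ee_rot: [0.765, 0.644, -0.0, -0.0]
ft_force: [1.1, 0.6, -3.4]
opening: 13.3
```

>>> step_arm --pt "-2 0.35 0 0 0 -0.02" --pt "-5 0.9 0 0 0 -0.05" --pt "-8 1.4 0 0 0 -0.08" --pt "-11.5 2 0 0 0 -0.11" --pt "-15 2.6 0 0 0 -0.14"

```text
time_s: 33.22
eef_pos: [588.7, 51.0, 150.5]
ee_rot: [0.718, 0.697, -0.0, -0.001]
ft_force: [1.4, -0.3, -4.0]
opening: 12.9
```

```bash
python3 p.py 589.6 -201.9 150 0.203
```

```text
t=33.2 pos [588.7  51.  150.5] az -0.030 F [ 1.4 -0.3 -4. ] open 12.9 q7 -0.09
row: [-25.27, 0.84, 0.03, -0.001, -0.001, -0.233] rows needed 6.1
```

>>> step_arm --pt "-3.5 0.1 0 0 0 -0.03" --pt "-7 0.2 0 0 0 -0.065" --pt "-10.5 0.3 0 0 0 -0.1" --pt "-14 0.4 0 0 0 -0.13" --pt "-17 0.5 0 0 0 -0.157"

```text
time_s: 33.63
eef_pos: [588.0, -121.0, 150.5]
ee_rot: [0.662, 0.75, -0.001, -0.0]
ft_force: [1.0, -0.9, -3.5]
opening: 13.2
```

```bash
python3 p.py 589.6 -201.9 150 0.203
```

```text
t=33.6 pos [ 588.  -121.   150.5] az 0.124 F [ 1.  -0.9 -3.5] open 13.2 q7 0.38
row: [-8.05, -0.84, 0.05, -0.001, -0.0, -0.079] rows needed 1.9
```

>>> step_arm --pt "-2.5 -0.25 0 0 0 -0.025" --pt "-5 -0.5 0 0 0 -0.05" --pt "-7 -0.7 0 0 0 -0.07" --pt "-7.8 -0.8 0 0 0 -0.077" --pt "-7.8 -0.8 0 0 0 -0.077"

```text
time_s: 34.05
eef_pos: [589.8, -199.4, 150.4]
ee_rot: [0.634, 0.773, -0.001, -0.0]
ft_force: [0.0, 0.4, -3.0]
opening: 13.4
```

>>> step_arm --pt "0 0 0 0 0 0" --pt "0 0 0 0 0 0" --pt "0 0 0 0 0 0" --pt "0 0 0 0 0 0" --pt "0 0 0 0 0 0"

```text
time_s: 34.47
eef_pos: [591.2, -195.1, 150.6]
ee_rot: [0.632, 0.775, 0.0, -0.0]
ft_force: [-0.6, -0.6, -4.0]
opening: 13.6
```

```bash
python3 p.py 589.6 -201.9 135 0.203; python3 -c "
from o import *
s=cap('scene','s12.png');t=cap('top','t12.png')
np.savez('/tmp/t12.npz',**t);np.savez('/tmp/s12.npz',**s)
p=manip.sense()['eef_pos']
P=[((0,255,0),q) for q in posts(p[0],p[1],.203,p[2]-36+76)]+[((0,0,255),q) for q in posts(589.6,-201.9,.203,88)]
for n,d in(('s',s),('t',t)):
    c=proj(d,[595,-200,100])[0].astype(int)
    overlay('o12%s.png'%n,d,P,c[0]-65,c[0]+65,c[1]-60,c[1]+60,6)
"
```

```text
t=34.5 pos [ 591.2 -195.1  150.6] az 0.203 F [-0.6 -0.6 -4. ] open 13.6 q7 0.60
row: [-0.63, -0.29, 1.56, -0.0, -0.001, 0.0] rows needed 0.4
```

View pics/o12s.png

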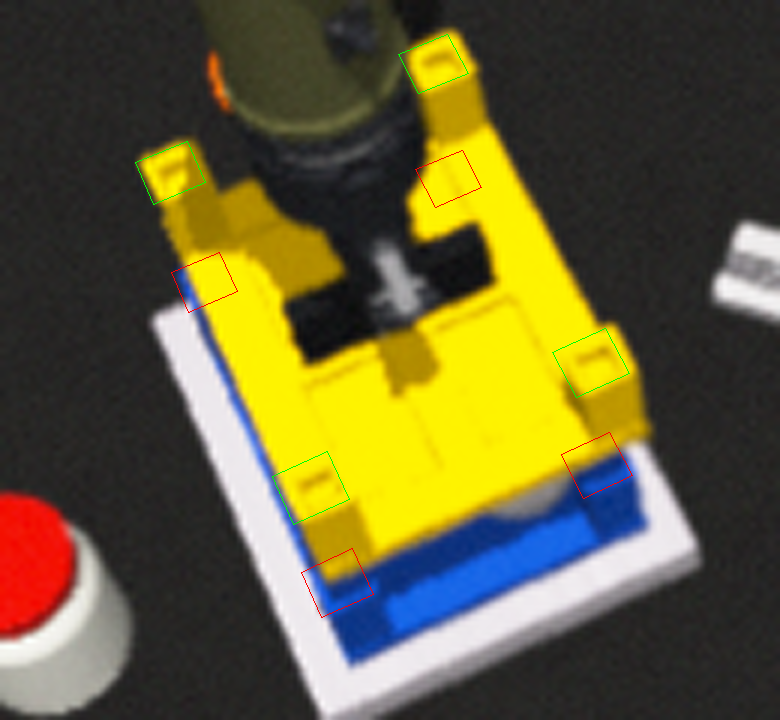

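View pics/o12t.png

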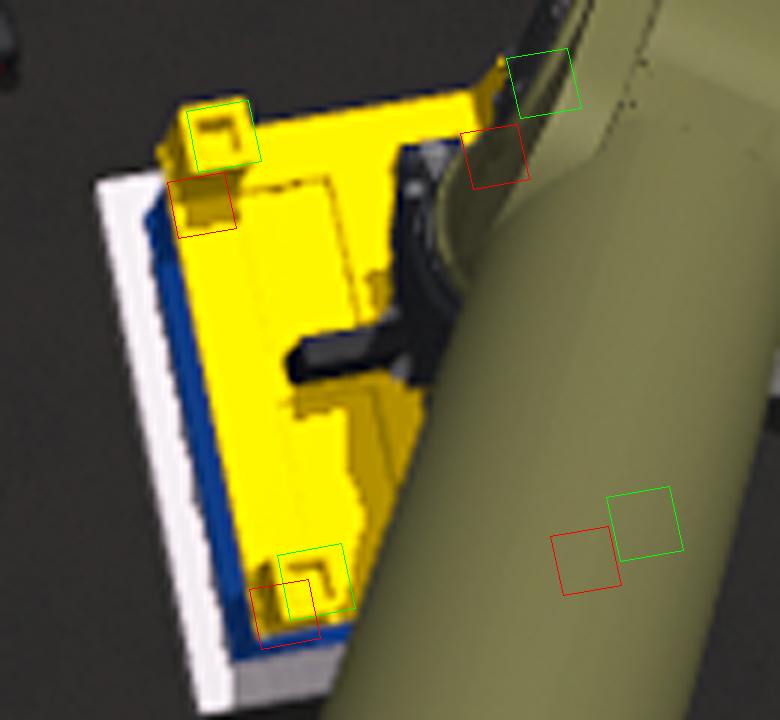

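>>> step_arm --pt "-0.63 -0.29 0.5 0 0 0" --pt "-0.63 -0.29 1.2 0 0 0" --pt "-0.63 -0.29 1.8 0 0 0" --pt "-0.63 -0.29 1.9 0 0 0" --pt "-0.63 -0.29 1.9 0 0 0"

```text
time_s: 34.98
eef_pos: [588.7, -202.9, 130.4]
ee_rot: [0.632, 0.775, -0.0, -0.001]
ft_force: [0.4, 0.8, -4.2]
opening: 13.7
```

>>> step_arm --pt "0 0 0 0 0 0" --pt "0 0 0 0 0 0" --pt "0 0 0 0 0 0" --pt "0 0 0 0 0 0" --pt "0 0 0 0 0 0"

```text
time_s: 35.4
eef_pos: [589.5, -203.1, 131.8]
ee_rot: [0.632, 0.775, 0.0, -0.0]
ft_force: [-0.5, 0.9, -3.1]
opening: 13.0
```

```bash
python3 p.py 589.5 -202 118 0.203
```

```text
t=35.4 pos [ 589.5 -203.1  131.8] az 0.202 F [-0.5  0.9 -3.1] open 13.0 q7 0.61
row: [0.11, 0.02, 1.38, 0.0, -0.0, -0.001] rows needed 0.3
```

>>> step_arm --pt "0.1 0.02 0.3 0 0 0" --pt "0.1 0.02 0.6 0 0 0" --pt "0.1 0.02 0.8 0 0 0" --pt "0.1 0.02 1.0 0 0 0" --pt "0.1 0.02 1.2 0 0 0"

```text
time_s: 35.82
eef_pos: [589.2, -202.1, 119.2]
ee_rot: [0.632, 0.775, 0.0, -0.0]
ft_force: [0.0, 0.2, -3.2]
opening: 13.4
```

```bash
python3 p.py 589.5 -202 112 0.203
```

```text
t=35.8 pos [ 589.2 -202.1  119.2] az 0.202 F [ 0.   0.2 -3.2] open 13.4 q7 0.62
row: [0.0, 0.03, 0.72, -0.0, -0.001, -0.001] rows needed 0.2
```

In the sockets already with no force; finish the descent.

>>> step_arm --pt "0 0.03 0.2 0 0 0" --pt "0 0.03 0.4 0 0 0" --pt "0 0.03 0.6 0 0 0" --pt "0 0.03 0.75 0 0 0" --pt "0 0.03 0.75 0 0 0"

```text
time_s: 36.23
eef_pos: [589.7, -202.1, 112.1]
ee_rot: [0.632, 0.775, 0.0, -0.0]
ft_force: [-0.5, 0.2, -3.8]
opening: 13.3
```

```bash
python3 p.py 589.5 -202 112 0.203
```

```text
t=36.2 pos [ 589.7 -202.1  112.1] az 0.202 F [-0.5  0.2 -3.8] open 13.3 q7 0.62
row: [0.02, -0.01, 0.01, -0.0, -0.001, -0.001] rows needed 0.0
```

>>> step_arm --pt "0 0 0.1 0 0 0" --pt "0 0 0.15 0 0 0" --pt "0 0 0.15 0 0 0"

```text
time_s: 36.48
eef_pos: [589.8, -202.1, 111.9]
ee_rot: [0.632, 0.775, 0.0, -0.0]
ft_force: [-3.6, 1.2, 4.4]
opening: 13.6
```

>>> step_arm --pt "0 0 0 0 0 0" --pt "0 0 0 0 0 0" --pt "0 0 0 0 0 0" --pt "0 0 0 0 0 0" --pt "0 0 0 0 0 0" --gripper 0

```text
time_s: 36.9
eef_pos: [589.8, -202.1, 110.6]
ee_rot: [0.632, 0.775, 0.0, -0.0]
ft_force: [0.3, 0.1, 0.1]
opening: 72.6
```

>>> step_arm --pt "0 0 -2 0 0 0" --pt "0 0 -5 0 0 0" --pt "0 0 -9 0 0 0"

```text
time_s: 37.15
eef_pos: [587.8, -201.4, 198.5]
ee_rot: [0.632, 0.775, -0.001, -0.003]
ft_force: [1.1, 0.2, 0.5]
opening: 85.2
```

```bash
python3 p.py 545 5 150; python3 -c "
from o import *
s=cap('scene','s13.png');t=cap('top','t13.png')
np.savez('/tmp/t13.npz',**t);np.savez('/tmp/s13.npz',**s)
P=[((0,255,0),q) for q in posts(589.6,-202,.203,152)]
for n,d in(('s',s),('t',t)):
    c=proj(d,[595,-200,100])[0].astype(int)
    overlay('o13%s.png'%n,d,P,c[0]-65,c[0]+65,c[1]-60,c[1]+60,6)
    for nm,(x,y) in {'o1':(548,404),'o2':(543,7)}.items():
        print(n,nm,rect(d,12,x,y,48,lambda r,g,b:(r>120)&(g>120)&(b>120),.4))
view('ob13.png',[(t,12,548,404,50),(s,12,548,404,50),(t,12,543,7,50),(s,12,543,7,50)],.5)
"
```

```text
t=37.1 pos [ 587.8 -201.4  198.5] az 0.202 F [1.1 0.2 0.5] open 85.2 q7 0.59
row: [21.06, -0.03, 4.91, -0.006, -0.003, -0.0] rows needed 5.2
s o1 {'ctr': array([547.5, 415.8], dtype=float32), 'size': [np.float32(41.7), np.float32(92.7)], 'yaw': -0.3324, 'mom': (553.0, 415.9)}
s o2 {'ctr': array([547.1,   6.4], dtype=float32), 'size': [np.float32(52.6), np.float32(70.2)], 'yaw': 0.9601, 'mom': (547.6, 5.4)}
t o1 {'ctr': array([553.8, 413.1], dtype=float32), 'size': [np.float32(41.7), np.float32(68.8)], 'yaw': -0.3631, 'mom': (554.3, 413.5)}
t o2 {'ctr': array([549.5,   3.2], dtype=float32), 'size': [np.float32(41.1), np.float32(68.8)], 'yaw': 0.9545, 'mom': (550.1, 3.9)}
```

View pics/o13s.png

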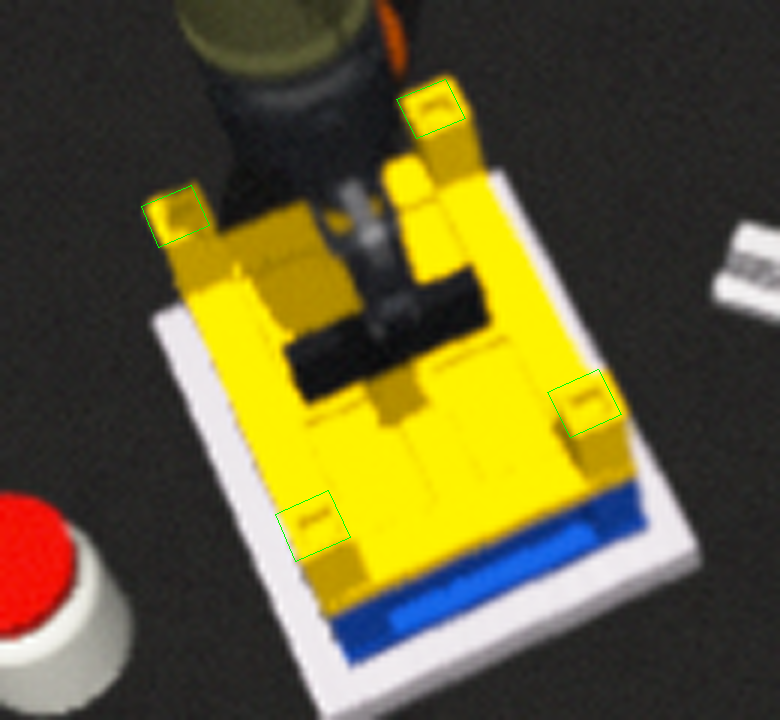

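View pics/ob13.png

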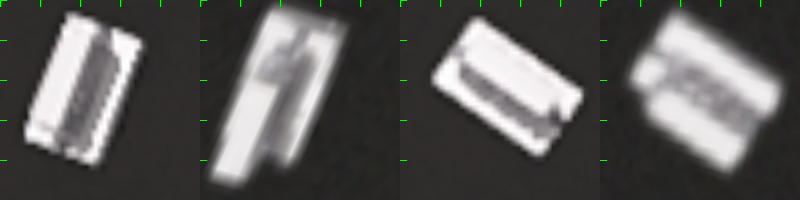

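View pics/t13.png

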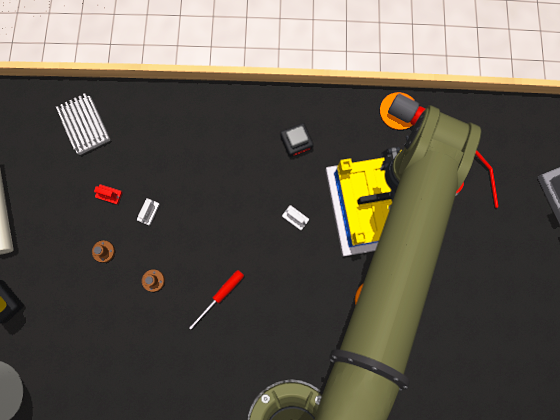

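```bash
python3 p.py 550 3.2 100 -0.616
```

```text
t=37.2 pos [ 593.3 -203.8  207.8] az 0.201 F [ 1.3 -0.1  0.3] open 85.4 q7 0.59
row: [21.2, -0.22, 10.68, 0.012, -0.0, 0.817] rows needed 6.5
```

>>> step_arm --pt "4 0 0 0 0 0.12" --pt "8 -0.1 0 0 0 0.24" --pt "12 -0.2 0 0 0 0.36" --pt "16 -0.3 0 0 0 0.48" --pt "19.8 -0.3 2 0 0 0.6" --gripper 0.1

```text
time_s: 37.67
eef_pos: [551.0, -19.0, 188.2]
ee_rot: [0.825, 0.565, 0.003, 0.001]
ft_force: [1.3, 0.8, 0.1]
opening: 77.0
```

>>> step_arm --pt "0.2 0 3 0 0 0.1" --pt "0.4 -0.1 6 0 0 0.2" --pt "0.4 -0.1 7 0 0 0.217" --pt "0.4 -0.1 7 0 0 0.217" --pt "0.4 -0.1 7 0 0 0.217"

```text
time_s: 38.08
eef_pos: [550.4, -17.4, 116.1]
ee_rot: [0.88, 0.475, -0.0, -0.0]
ft_force: [-0.1, 0.5, 0.0]
opening: 76.9
```

>>> step_arm --pt "0 0 0 0 0 0" --pt "0 0 0 0 0 0" --pt "0 0 0 0 0 0" --pt "0 0 0 0 0 0"

```text
time_s: 38.42
eef_pos: [551.0, -16.9, 116.9]
ee_rot: [0.88, 0.475, 0.001, 0.0]
ft_force: [0.0, -0.2, 0.7]
opening: 76.8
```

```bash
python3 p.py 550 3.2 60 -0.616; python3 -c "
from o import *
s=cap('scene','s14.png');t=cap('top','t14.png')
P=[((0,255,0),sq(550,3.2,.9545,12,33,19)),((0,255,0),sq(550,3.2,.9545,48,25,8)),((0,255,0),sq(554,413.3,-.363,12,33,19)),((0,255,0),sq(554,413.3,-.363,48,25,8))]
for n,d in(('s',s),):
    c=proj(d,[550,3,30])[0].astype(int)
    overlay('o14%s.png'%n,d,P,c[0]-40,c[0]+40,c[1]-40,c[1]+40,7)
overlay('o14b.png',t,P,100,200,180,260,6)
t=dict(np.load('/tmp/t13.npz'))
overlay('o14t.png',t,P,255,335,180,260,7)
"
```

```text
t=38.4 pos [551.  -16.9 116.9] az -0.581 F [ 0.  -0.2  0.7] open 76.8 q7 -0.52
row: [1.61, -1.19, 5.7, 0.001, -0.002, 0.035] rows needed 1.4
```

View pics/o14s.png

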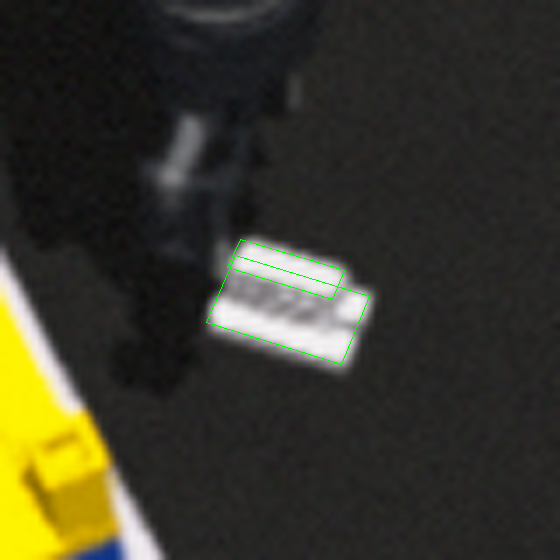

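View pics/o14t.png

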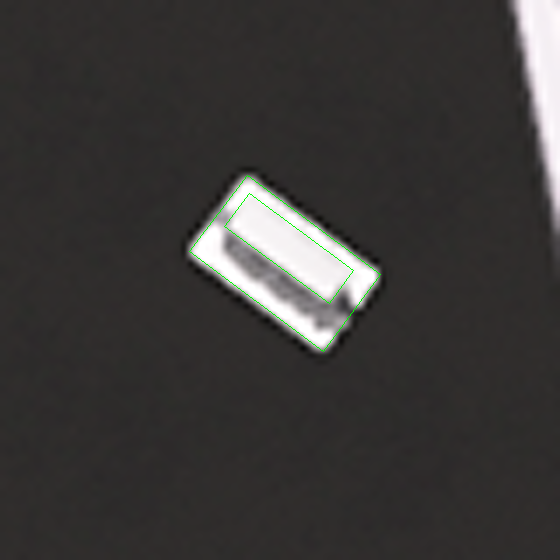

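View pics/o14b.png

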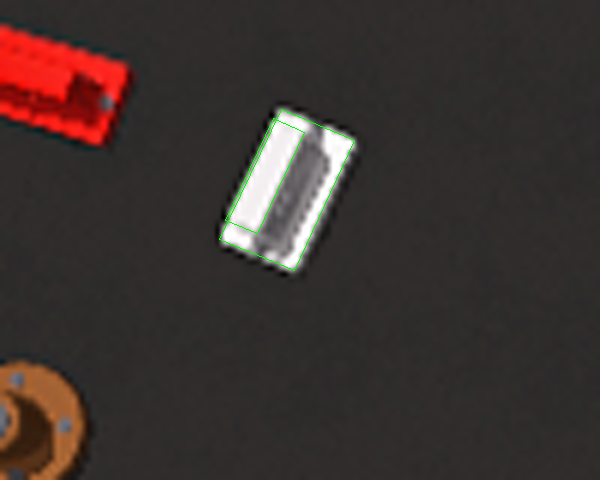

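>>> step_arm --pt "1.6 -1.2 1.5 0 0 0.035" --pt "1.6 -1.2 3.5 0 0 0.035" --pt "1.6 -1.2 4.5 0 0 0.035" --pt "1.6 -1.2 4.5 0 0 0.035" --pt "1.6 -1.2 4.5 0 0 0.035"

```text
time_s: 38.93
eef_pos: [548.6, 2.6, 70.6]
ee_rot: [0.888, 0.459, -0.001, -0.0]
ft_force: [-0.5, 0.3, 0.4]
opening: 76.9
```

>>> step_arm --pt "0 0 0 0 0 0" --pt "0 0 0 0 0 0" --pt "0 0 0 0 0 0" --pt "0 0 0 0 0 0"

```text
time_s: 39.27
eef_pos: [549.5, 3.2, 71.6]
ee_rot: [0.888, 0.459, 0.001, -0.0]
ft_force: [0.1, -0.0, 0.3]
opening: 76.8
```

```bash
python3 p.py 550 3.2 20 -0.616
```

```text
t=39.3 pos [549.5   3.2  71.6] az -0.617 F [ 0.1 -0.   0.3] open 76.8 q7 -0.57
row: [0.02, 0.04, 5.16, 0.0, -0.001, -0.001] rows needed 1.2
```

>>> step_arm --pt "0.03 0.03 2 0 0 0" --pt "0.03 0.03 4 0 0 0" --pt "0.03 0.03 5.1 0 0 0" --pt "0.03 0.03 5.1 0 0 0" --pt "0.03 0.03 5.1 0 0 0"

```text
time_s: 39.68
eef_pos: [549.1, 3.3, 19.7]
ee_rot: [0.888, 0.459, -0.001, -0.0]
ft_force: [0.4, -0.6, 0.8]
opening: 77.0
```

>>> step_arm --pt "0 0 0 0 0 0" --pt "0 0 0 0 0 0" --pt "0 0 0 0 0 0" --pt "0 0 0 0 0 0"

```text
time_s: 40.02
eef_pos: [550.0, 3.6, 20.6]
ee_rot: [0.888, 0.459, 0.001, -0.0]
ft_force: [-0.4, -0.7, -0.4]
opening: 76.9
```

```bash
python3 p.py 550 3.2 20 -0.616
```

```text
t=40.0 pos [550.    3.6  20.6] az -0.616 F [-0.4 -0.7 -0.4] open 76.9 q7 -0.54
row: [-0.03, 0.03, 0.06, 0.0, -0.001, -0.0] rows needed 0.0
```

>>> step_arm --pt "0 0 0 0 0 0" --pt "0 0 0 0 0 0" --pt "0 0 0 0 0 0" --pt "0 0 0 0 0 0" --pt "0 0 0 0 0 0" --gripper 1

```text
time_s: 40.43
eef_pos: [549.3, 3.5, 19.8]
ee_rot: [0.888, 0.459, -0.0, -0.0]
ft_force: [-0.1, 0.2, 0.8]
opening: 15.8
```

>>> step_arm --pt "0 0 0 0 0 0" --pt "0 0 0 0 0 0" --pt "0 0 0 0 0 0" --pt "0 0 0 0 0 0" --pt "0 0 0 0 0 0"

```text
time_s: 40.85
eef_pos: [549.5, 3.6, 20.0]
ee_rot: [0.888, 0.459, 0.0, -0.0]
ft_force: [-0.3, 0.4, 2.4]
opening: 15.0
```

```bash
python3 p.py 628.1 -160.4 190 -1.368
```

```text
t=40.9 pos [549.5   3.6  20. ] az -0.616 F [-0.3  0.4  2.4] open 15.0 q7 -0.54
row: [-8.83, 15.89, -17.02, -0.001, -0.0, 0.752] rows needed 6.0
```

>>> step_arm --pt "0 0 -2.5 0 0 0" --pt "0 0 -6 0 0 0.1" --pt "0 0 -10 0 0 0.2" --pt "-0.8 1.3 -13.5 0 0 0.3" --pt "-2 3.6 -16.5 0 0 0.4"

```text
time_s: 41.27
eef_pos: [566.7, -30.8, 186.8]
ee_rot: [0.962, 0.274, 0.0, -0.002]
ft_force: [1.8, 0.2, -2.1]
opening: 15.0
```

```bash
python3 p.py 628.1 -160.4 190 -1.368
```

```text
t=41.3 pos [566.7 -30.8 186.8] az -1.016 F [ 1.8  0.2 -2.1] open 15.0 q7 -0.93
row: [-1.61, 14.25, -0.37, -0.003, -0.001, 0.352] rows needed 3.4
```

>>> step_arm --pt "-0.4 3.5 -0.3 0 0 0.1" --pt "-0.8 7 -0.3 0 0 0.2" --pt "-1.2 10.5 -0.3 0 0 0.3" --pt "-1.6 13.5 -0.3 0 0 0.35" --pt "-1.6 13.8 -0.3 0 0 0.35"

```text
time_s: 41.68
eef_pos: [626.1, -167.3, 186.9]
ee_rot: [0.995, 0.097, -0.001, 0.003]
ft_force: [-1.0, -0.3, -1.9]
opening: 15.1
```

>>> step_arm --pt "0 0 0 0 0 0" --pt "0 0 0 0 0 0" --pt "0 0 0 0 0 0" --pt "0 0 0 0 0 0" --pt "0 0 0 0 0 0"

```text
time_s: 42.1
eef_pos: [626.2, -157.8, 187.7]
ee_rot: [0.995, 0.103, -0.0, -0.001]
ft_force: [-0.1, -0.6, -0.9]
opening: 14.6
```

```bash
python3 p.py 628.1 -160.4 130 -1.368
```

```text
t=42.1 pos [ 626.2 -157.8  187.7] az -1.364 F [-0.1 -0.6 -0.9] open 14.6 q7 -1.00
row: [0.13, 0.3, 5.77, -0.002, -0.0, 0.004] rows needed 1.4
```

>>> step_arm --pt "0.13 0.3 1.5 0 0 0.004" --pt "0.13 0.3 3.5 0 0 0.004" --pt "0.13 0.3 5 0 0 0.004" --pt "0.13 0.3 5.7 0 0 0.004" --pt "0.13 0.3 5.7 0 0 0.004"

```text
time_s: 42.52
eef_pos: [626.6, -161.3, 127.8]
ee_rot: [0.995, 0.1, -0.002, -0.001]
ft_force: [-1.0, 0.7, -1.3]
opening: 15.2
```

>>> step_arm --pt "0 0 0 0 0 0" --pt "0 0 0 0 0 0" --pt "0 0 0 0 0 0" --pt "0 0 0 0 0 0" --pt "0 0 0 0 0 0"

```text
time_s: 42.93
eef_pos: [628.6, -162.2, 131.5]
ee_rot: [0.995, 0.1, 0.001, -0.0]
ft_force: [-0.1, -0.6, -3.0]
opening: 15.1
```

```bash
python3 p.py 628.1 -160.4 118 -1.368; python3 -c "
from o import *
s=cap('scene','s15.png')
p=manip.sense()['eef_pos'];z=p[2]-20
P=[((0,255,0),sq(p[0],p[1],.203,z+12,33,19)),((0,255,255),sq(628.1,-160.4,.203,100,34.5,20.5)),((0,0,255),sq(p[0],p[1],.203,z+48,25,8))]+[((0,0,255),q) for q in posts(589.7,-202,.203,152)]
c=proj(s,[595,-200,100])[0].astype(int)
overlay('o15s.png',s,P,c[0]-65,c[0]+65,c[1]-60,c[1]+60,6)
"
```

```text
t=42.9 pos [ 628.6 -162.2  131.5] az -1.370 F [-0.1 -0.6 -3. ] open 15.1 q7 -0.98
row: [-0.01, -0.19, 1.35, -0.0, -0.001, -0.002] rows needed 0.3
```

View pics/o15s.png

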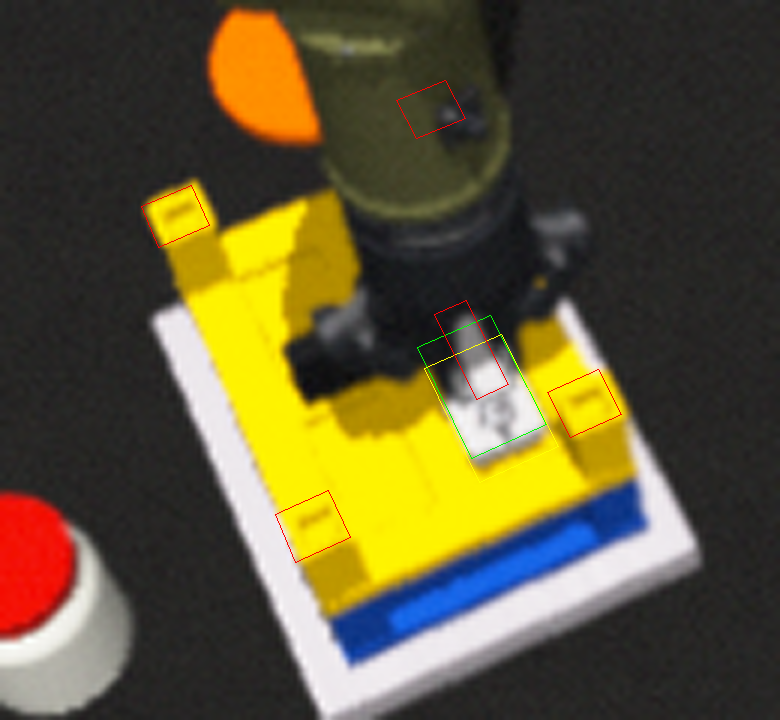

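>>> step_arm --pt "-0.02 -0.17 0.3 0 0 0" --pt "-0.02 -0.17 0.7 0 0 0" --pt "-0.02 -0.17 1.0 0 0 0" --pt "-0.02 -0.17 1.2 0 0 0" --pt "-0.02 -0.17 1.4 0 0 0"

```text
time_s: 43.4
eef_pos: [627.4, -160.4, 116.2]
ee_rot: [0.995, 0.1, -0.0, -0.0]
ft_force: [-0.7, -0.4, -0.8]
opening: 14.7
```

```bash
python3 p.py 628.1 -160.4 112 -1.368
```

```text
t=43.4 pos [ 627.4 -160.4  116.2] az -1.370 F [-0.7 -0.4 -0.8] open 14.7 q7 -0.97
row: [0.07, 0.02, 0.42, -0.001, 0.001, -0.002] rows needed 0.1
```

>>> step_arm --pt "0.05 0.01 0.2 0 0 0" --pt "0.05 0.01 0.35 0 0 0" --pt "0.05 0.01 0.5 0 0 0" --pt "0.05 0.01 0.5 0 0 0" --pt "0.05 0.01 0.5 0 0 0"

```text
time_s: 43.82
eef_pos: [628.2, -160.2, 112.1]
ee_rot: [0.995, 0.1, -0.0, -0.001]
ft_force: [-1.1, 2.5, 0.1]
opening: 15.4
```

```bash
python3 p.py 628.1 -160.4 112 -1.368
```

```text
t=43.8 pos [ 628.2 -160.2  112.1] az -1.370 F [-1.1  2.5  0.1] open 15.4 q7 -0.97
row: [-0.01, 0.02, 0.01, -0.001, -0.0, -0.002] rows needed 0.0
```

Seated. Release, rise, go to oblong 1.

>>> step_arm --pt "0 0 0 0 0 0" --pt "0 0 0 0 0 0" --pt "0 0 0 0 0 0" --pt "0 0 0 0 0 0" --gripper 0.45

```text
time_s: 44.15
eef_pos: [628.3, -160.7, 111.9]
ee_rot: [0.995, 0.1, 0.0, -0.0]
ft_force: [-0.3, -0.3, 0.9]
opening: 47.0
```

>>> step_arm --pt "0 0 -2 0 0 0" --pt "0 0 -5 0 0 0" --pt "0 0 -8 0 0 0" --pt "0 0 -9 0 0 0"

```text
time_s: 44.48
eef_pos: [630.2, -161.6, 206.6]
ee_rot: [0.995, 0.1, 0.003, 0.001]
ft_force: [1.0, -0.4, 0.8]
opening: 47.1
```

```bash
python3 -c "
from o import *
s=cap('scene','s16.png');t=cap('top','t16.png')
np.savez('/tmp/t16.npz',**t)
P=[((0,255,0),sq(554,413.3,-.363,12,33,19)),((0,255,0),sq(554,413.3,-.363,48,25,8))]
overlay('o16b.png',t,P,100,200,160,260,6)
"; python3 p.py 554 413.3 120 1.208
```

```text
t=44.6 pos [ 629.7 -161.3  204.5] az -1.370 F [-0.8 -1.2 -0.6] open 46.9 q7 -1.00
row: [3.98, -57.82, 8.4, -0.0, -0.005, 0.563] rows needed 14.0
```

View pics/o16b.png

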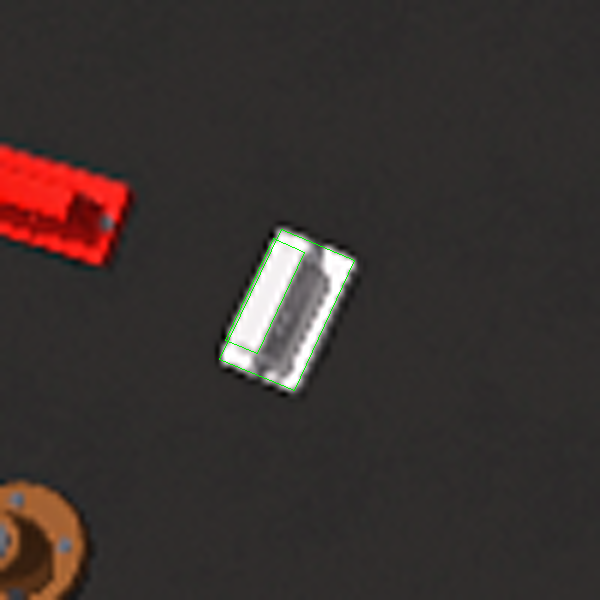

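View pics/s16.png

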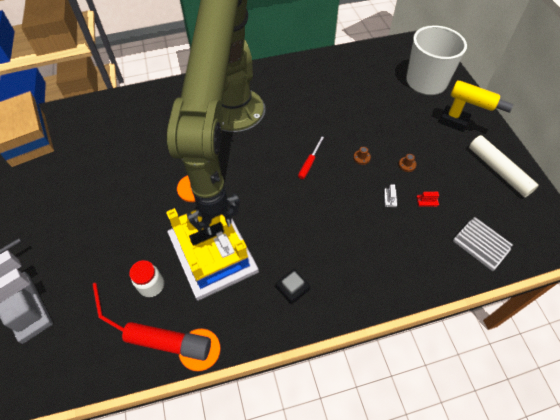

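```bash
sed -i 's/def go(x,y,z,jaw=None):/def go(x,y,z,jaw=None,full=0):/; s/ja=a+dj$/ja=(a+dj) if not full else jaw/' p.py; python3 p.py 554 413.3 200 1.208 1
```

```text
t=44.6 pos [ 629.7 -161.3  204.5] az -1.370 F [-0.8 -1.2 -0.6] open 46.9 q7 -1.00
row: [4.01, -57.81, 0.4, 0.007, -0.0, -2.578] rows needed 20.6
```

>>> step_arm --pt "0.3 -4 0 0 0 -0.12" --pt "0.6 -8 0 0 0 -0.24" --pt "0.9 -12 0 0 0 -0.36" --pt "1.2 -16 0 0 0 -0.48" --pt "1.4 -20 0 0 0 -0.6" --gripper 0.35

```text
time_s: 45.0
eef_pos: [600.6, 40.2, 199.7]
ee_rot: [0.92, 0.392, -0.001, -0.001]
ft_force: [-0.1, 0.7, 0.5]
opening: 55.4
```

```bash
python3 p.py 554 413.3 200 1.208 1
```

```text
t=45.0 pos [600.6  40.2 199.7] az -0.764 F [-0.1  0.7  0.5] open 55.4 q7 -0.79
row: [23.71, -29.17, -0.01, -0.003, -0.001, -1.972] rows needed 15.8
```

>>> step_arm --pt "2.4 -2.9 0 0 0 -0.12" --pt "4.8 -5.8 0 0 0 -0.24" --pt "7.2 -8.7 0 0 0 -0.36" --pt "9.6 -11.6 0 0 0 -0.48" --pt "12 -14.5 0 0 0 -0.6"

```text
time_s: 45.42
eef_pos: [580.0, 227.0, 199.7]
ee_rot: [0.763, 0.647, -0.001, -0.001]
ft_force: [1.4, -0.8, -0.0]
opening: 55.8
```

```bash
python3 p.py 554 413.3 200 1.208 1
```

```text
t=45.4 pos [580.  227.  199.7] az -0.164 F [ 1.4 -0.8 -0. ] open 55.8 q7 -0.52
row: [17.96, -5.61, -0.03, -0.003, -0.001, -1.372] rows needed 11.0
```

>>> step_arm --pt "3.6 -1.1 0 0 0 -0.12" --pt "7.2 -2.3 0 0 0 -0.24" --pt "10.8 -3.4 0 0 0 -0.36" --pt "14.4 -4.5 1 0 0 -0.48" --pt "17.5 -5.5 2 0 0 -0.6"

```text
time_s: 45.83
eef_pos: [555.3, 410.0, 180.0]
ee_rot: [0.537, 0.844, -0.0, -0.001]
ft_force: [-0.4, 0.1, -0.4]
opening: 55.7
```

>>> step_arm --pt "0 0 1 0 0 -0.12" --pt "0 0 3 0 0 -0.24" --pt "0 0 5 0 0 -0.36" --pt "0 0 7 0 0 -0.48" --pt "0 0 7.5 0 0 -0.6"

```text
time_s: 46.25
eef_pos: [553.7, 405.3, 100.2]
ee_rot: [0.264, 0.964, -0.004, -0.003]
ft_force: [-0.5, -1.0, -0.3]
opening: 55.6
```

```bash
python3 p.py 554 413.3 70 1.208 1
```

```text
t=46.2 pos [553.7 405.3 100.2] az 1.036 F [-0.5 -1.  -0.3] open 55.6 q7 0.36
row: [0.37, 0.73, 3.02, -0.008, -0.005, -0.172] rows needed 1.4
```

>>> step_arm --pt "0.4 0.7 0 0 0 -0.1" --pt "0.4 0.7 1 0 0 -0.172" --pt "0.4 0.7 2.5 0 0 -0.172" --pt "0.4 0.7 2.5 0 0 -0.172" --pt "0.4 0.7 2.5 0 0 -0.172"

```text
time_s: 46.67
eef_pos: [555.5, 414.1, 79.2]
ee_rot: [0.184, 0.983, -0.002, -0.002]
ft_force: [-0.4, -0.4, 0.2]
opening: 55.5
```

>>> step_arm --pt "0 0 0 0 0 0" --pt "0 0 0 0 0 0" --pt "0 0 0 0 0 0" --pt "0 0 0 0 0 0"

```text
time_s: 47.0
eef_pos: [557.4, 415.6, 82.9]
ee_rot: [0.183, 0.983, 0.001, 0.0]
ft_force: [0.2, -0.9, -0.4]
opening: 55.6
```

```bash
python3 p.py 554 413.3 20 1.208 1; python3 -c "
from o import *
s=cap('scene','s17.png')
P=[((0,255,0),sq(554,413.3,-.363,12,33,19)),((0,255,0),sq(554,413.3,-.363,48,25,8))]
overlay('o17.png',s,P,340,440,150,240,6)
"
```

```text
t=47.0 pos [557.4 415.6  82.9] az 1.202 F [ 0.2 -0.9 -0.4] open 55.6 q7 0.51
row: [0.24, -0.35, 6.29, 0.002, 0.0, -0.006] rows needed 1.5
```

View pics/o17.png

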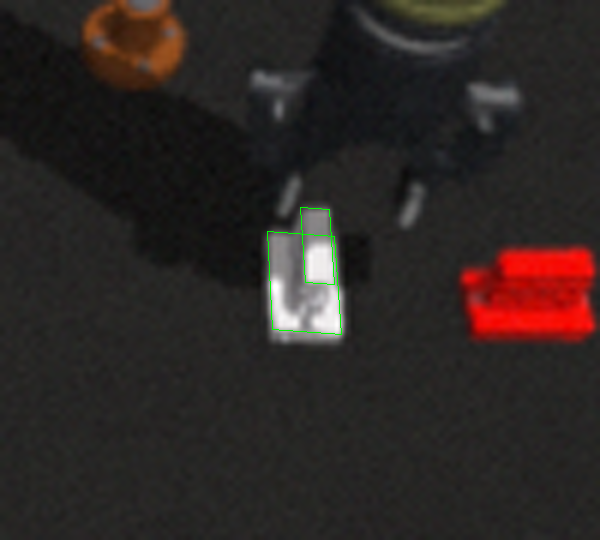

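Oblong at (305,280) matches the model; fingers either side. Descend.

>>> step_arm --pt "0.24 -0.35 2 0 0 -0.006" --pt "0.24 -0.35 4 0 0 -0.006" --pt "0.24 -0.35 5.8 0 0 -0.006" --pt "0.24 -0.35 6.2 0 0 -0.006" --pt "0.24 -0.35 6.2 0 0 -0.006"

```text
time_s: 47.47
eef_pos: [552.6, 412.2, 18.6]
ee_rot: [0.181, 0.984, -0.001, -0.001]
ft_force: [0.4, -0.5, -0.0]
opening: 55.4
```

>>> step_arm --pt "0 0 0 0 0 0" --pt "0 0 0 0 0 0" --pt "0 0 0 0 0 0" --pt "0 0 0 0 0 0" --pt "0 0 0 0 0 0"

```text
time_s: 47.88
eef_pos: [554.0, 413.3, 21.0]
ee_rot: [0.181, 0.984, 0.001, 0.0]
ft_force: [-0.5, -0.3, -0.1]
opening: 55.4
```

```bash
python3 p.py 554 413.3 20 1.208 1
```

```text
t=47.9 pos [554.  413.3  21. ] az 1.208 F [-0.5 -0.3 -0.1] open 55.4 q7 0.51
row: [0.0, 0.0, 0.1, 0.002, 0.0, -0.0] rows needed 0.0
```

>>> step_arm --pt "0 0 0 0 0 0" --pt "0 0 0 0 0 0" --pt "0 0 0 0 0 0" --pt "0 0 0 0 0 0" --pt "0 0 0 0 0 0" --gripper 1

```text
time_s: 48.3
eef_pos: [553.7, 413.0, 20.3]
ee_rot: [0.181, 0.984, 0.0, -0.0]
ft_force: [-0.6, -0.2, 1.6]
opening: 14.8
```

>>> step_arm --pt "0 0 0 0 0 0" --pt "0 0 0 0 0 0" --pt "0 0 0 0 0 0" --pt "0 0 0 0 0 0"

```text
time_s: 48.63
eef_pos: [553.7, 413.0, 20.3]
ee_rot: [0.181, 0.984, 0.0, -0.0]
ft_force: [-0.6, -0.0, 2.3]
opening: 15.4
```

>>> step_arm --pt "0 0 -2.5 0 0 0" --pt "0 0 -6 0 0 0" --pt "0 0 -10 0 0 0" --pt "0 0 -14 0 0 0" --pt "0 0 -17 0 0 0"

```text
time_s: 49.05
eef_pos: [553.9, 413.1, 193.0]
ee_rot: [0.181, 0.984, 0.001, 0.0]
ft_force: [1.7, -0.2, -0.8]
opening: 15.4
```

```bash
python3 -c "
import numpy as np
c,s=np.cos(.203),np.sin(.203)
for a,b in [(46,33),(46,-33),(-46,33),(-46,-33)]: print(a,b,589.7+c*a-s*b,-202+s*a+c*b)"; python3 p.py 538.0 -178.9 192 1.774 1
```

```text
46 33 628.1023585210125 -160.40361962834243
46 -33 641.4085282400724 -225.04838621781641
-46 33 537.9914717599277 -178.95161378218359
-46 -33 551.2976414789875 -243.59638037165757
t=49.0 pos [553.9 413.1 193. ] az 1.208 F [ 1.7 -0.2 -0.8] open 15.4 q7 0.52
row: [-19.54, -55.91, -0.02, 0.002, 0.001, -0.566] rows needed 14.2
```

>>> step_arm --pt "-1 -3 0 0 0 -0.04" --pt "-2.3 -6.7 0 0 0 -0.08" --pt "-3.7 -10.5 0 0 0 -0.12" --pt "-5 -14.3 0 0 0 -0.16" --pt "-6.4 -18.2 0 0 0 -0.2"

```text
time_s: 49.47
eef_pos: [547.9, 218.3, 189.1]
ee_rot: [0.08, 0.997, 0.0, -0.001]
ft_force: [0.5, -0.2, -1.3]
opening: 14.7
```

```bash
python3 p.py 538.0 -178.9 192 1.774 1
```

```text
t=49.5 pos [547.9 218.3 189.1] az 1.411 F [ 0.5 -0.2 -1.3] open 14.7 q7 0.99
row: [-5.37, -39.37, -0.3, 0.0, -0.002, -0.363] rows needed 9.5
```

>>> step_arm --pt "-0.5 -4 -0.2 0 0 -0.04" --pt "-1 -8 -0.3 0 0 -0.08" --pt "-1.6 -12 -0.3 0 0 -0.12" --pt "-2.2 -16 -0.3 0 0 -0.16" --pt "-2.7 -20 -0.3 0 0 -0.2"

```text
time_s: 49.88
eef_pos: [542.2, 16.3, 192.3]
ee_rot: [-0.02, 1.0, 0.0, -0.0]
ft_force: [1.0, -0.7, -1.5]
opening: 15.1
```

```bash
python3 p.py 538.0 -178.9 192 1.774 1
```

```text
t=49.9 pos [542.2  16.3 192.3] az 1.610 F [ 1.  -0.7 -1.5] open 15.1 q7 1.54
row: [1.18, -19.49, 0.02, 0.001, -0.001, -0.164] rows needed 4.7
```

>>> step_arm --pt "0.2 -4 0 0 0 -0.04" --pt "0.5 -8 0 0 0 -0.08" --pt "0.8 -12 0 0 0 -0.12" --pt "1 -16 0 0 0 -0.16" --pt "1.2 -18.8 0 0 0 -0.164"

```text
time_s: 50.3
eef_pos: [536.6, -174.6, 192.3]
ee_rot: [-0.099, 0.995, -0.0, -0.001]
ft_force: [0.2, -0.6, -1.6]
opening: 15.1
```

>>> step_arm --pt "0 0 0 0 0 0" --pt "0 0 0 0 0 0" --pt "0 0 0 0 0 0" --pt "0 0 0 0 0 0" --pt "0 0 0 0 0 0"

```text
time_s: 50.72
eef_pos: [538.2, -168.1, 192.5]
ee_rot: [-0.102, 0.995, 0.001, -0.0]
ft_force: [0.8, 1.3, -1.3]
opening: 14.9
```

```bash
python3 p.py 538.0 -178.9 130 1.774 1
```

```text
t=50.7 pos [ 538.2 -168.1  192.5] az 1.775 F [ 0.8  1.3 -1.3] open 14.9 q7 2.07
row: [0.24, -1.06, 6.25, 0.001, -0.0, 0.001] rows needed 1.5
```

>>> step_arm --pt "0.24 -1.06 1.5 0 0 0" --pt "0.24 -1.06 3.5 0 0 0" --pt "0.24 -1.06 5.5 0 0 0" --pt "0.24 -1.06 6.1 0 0 0" --pt "0.24 -1.06 6.1 0 0 0"

```text
time_s: 51.13
eef_pos: [536.5, -179.3, 129.8]
ee_rot: [-0.101, 0.995, 0.001, -0.002]
ft_force: [0.2, -0.1, -2.5]
opening: 14.7
```

>>> step_arm --pt "0 0 0 0 0 0" --pt "0 0 0 0 0 0" --pt "0 0 0 0 0 0" --pt "0 0 0 0 0 0" --pt "0 0 0 0 0 0"

```text
time_s: 51.55
eef_pos: [538.2, -181.0, 132.6]
ee_rot: [-0.1, 0.995, 0.0, 0.001]
ft_force: [0.6, 0.4, -1.9]
opening: 15.0
```

```bash
python3 p.py 538.0 -178.9 118 1.774 1
```

```text
t=51.5 pos [ 538.2 -181.   132.6] az 1.772 F [ 0.6  0.4 -1.9] open 15.0 q7 2.10
row: [-0.02, 0.21, 1.46, 0.0, 0.001, -0.002] rows needed 0.4
```

>>> step_arm --pt "0 0.2 0.3 0 0 0" --pt "0 0.2 0.7 0 0 0" --pt "0 0.2 1.1 0 0 0" --pt "0 0.2 1.3 0 0 0" --pt "0 0.2 1.5 0 0 0"

```text
time_s: 51.97
eef_pos: [537.5, -178.7, 116.4]
ee_rot: [-0.1, 0.995, 0.0, 0.0]
ft_force: [-0.4, -0.0, -0.9]
opening: 14.9
```

```bash
python3 p.py 538.0 -178.9 112 1.774 1
```

```text
t=52.0 pos [ 537.5 -178.7  116.4] az 1.772 F [-0.4 -0.  -0.9] open 14.9 q7 2.10
row: [-0.05, -0.03, 0.44, 0.001, 0.0, -0.002] rows needed 0.1
```

>>> step_arm --pt "-0.04 -0.02 0.2 0 0 0" --pt "-0.04 -0.02 0.35 0 0 0" --pt "-0.04 -0.02 0.5 0 0 0" --pt "-0.04 -0.02 0.5 0 0 0" --pt "-0.04 -0.02 0.5 0 0 0"

```text
time_s: 52.38
eef_pos: [537.5, -178.7, 112.2]
ee_rot: [-0.1, 0.995, 0.001, -0.0]
ft_force: [-2.4, 2.6, 3.4]
opening: 15.0
```

```bash
python3 p.py 538.0 -178.9 112 1.774 1
```

```text
t=52.4 pos [ 537.5 -178.7  112.2] az 1.772 F [-2.4  2.6  3.4] open 15.0 q7 2.10
row: [-0.04, -0.02, 0.02, 0.001, -0.001, -0.002] rows needed 0.0
```

>>> step_arm --pt "0 0 0 0 0 0" --pt "0 0 0 0 0 0" --pt "0 0 0 0 0 0" --pt "0 0 0 0 0 0" --gripper 0.45

```text
time_s: 52.72
eef_pos: [537.9, -179.4, 111.7]
ee_rot: [-0.1, 0.995, 0.0, 0.0]
ft_force: [0.1, -0.2, 0.4]
opening: 46.7
```

>>> step_arm --pt "0 0 -2 0 0 0" --pt "0 0 -5 0 0 0" --pt "0 0 -8 0 0 0" --pt "0 0 -10 0 0 0"

```text
time_s: 53.05
eef_pos: [538.7, -179.7, 214.6]
ee_rot: [-0.1, 0.995, -0.0, 0.001]
ft_force: [0.0, -0.6, -0.0]
opening: 46.9
```

>>> step_arm --pt "0 4 0 0 0 0" --pt "0 8 0 0 0 0" --pt "0 12 0 0 0 0" --pt "0 16 0 0 0 0" --pt "0 20 0 0 0 0"

```text
time_s: 53.47
eef_pos: [497.3, 18.4, 212.1]
ee_rot: [-0.1, 0.995, 0.0, 0.0]
ft_force: [-0.3, 0.2, -0.1]
opening: 47.0
```

>>> step_arm --pt "0 4 0 0 0 0" --pt "0 7 0 0 0 0" --pt "0 9 0 0 0 0" --pt "0 10 0 0 0 0" --pt "0 10 0 0 0 0"

```text
time_s: 53.88
eef_pos: [477.5, 117.1, 211.9]
ee_rot: [-0.102, 0.995, 0.001, 0.0]
ft_force: [-0.3, -1.0, -0.3]
opening: 47.2
```

```bash
python3 -c "
from o import *
s=cap('scene','s18.png');t=cap('top','t18.png')
W=t['W']
P=[((0,0,255),q) for q in posts(589.7,-202,.203,152)]
for x,y in((628.1,-160.4),(538,-178.9)): P+=[((0,255,0),sq(x,y,.203,104,33,19)),((0,255,0),sq(x,y,.203,140,25,8))]
P+=[((255,0,255),sq(589.7,-202,.203,24,125,100))]
for n,d in(('s',s),('t',t)):
    c=proj(d,[595,-200,100])[0].astype(int)
    overlay('o18%s.png'%n,d,P,c[0]-65,c[0]+65,c[1]-60,c[1]+60,6)
"; python3 p.py 550 100 200
```

```text
t=54.0 pos [478.3 113.4 211.8] az 1.771 F [-0.2 -0.4 -0.3] open 47.2 q7 1.48
row: [-6.76, -2.74, 1.18, -0.0, -0.0, -0.0] rows needed 1.8
```

View pics/o18s.png

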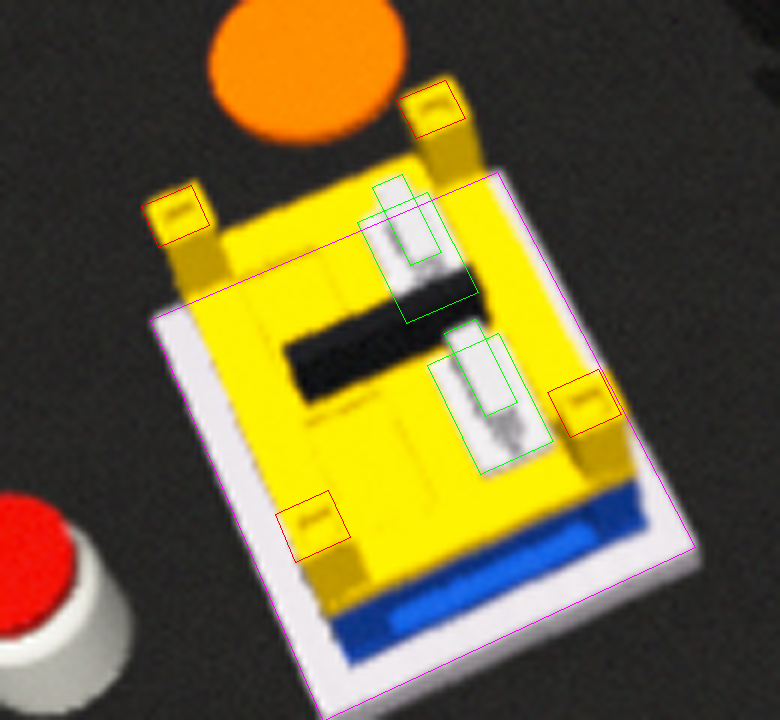

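View pics/o18t.png

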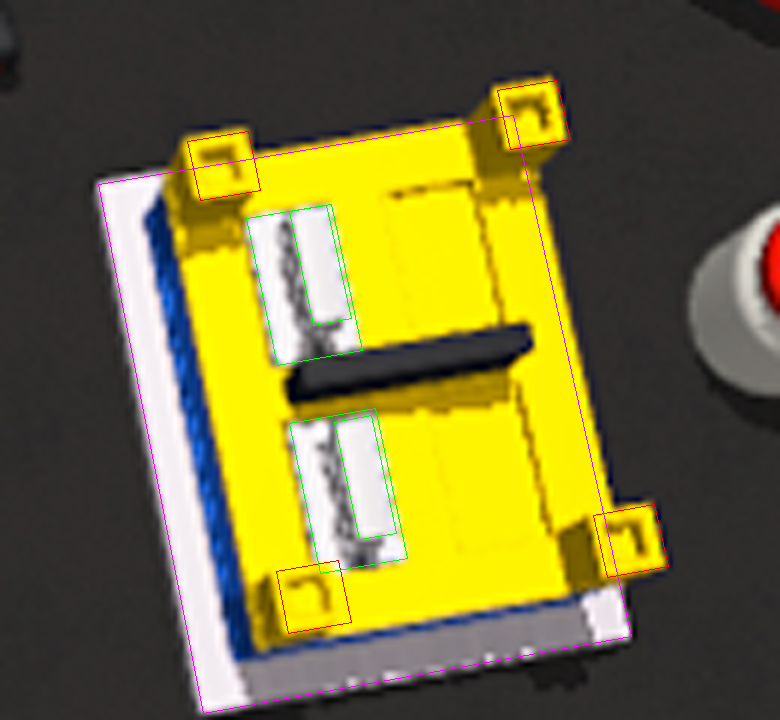

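View pics/t18.png

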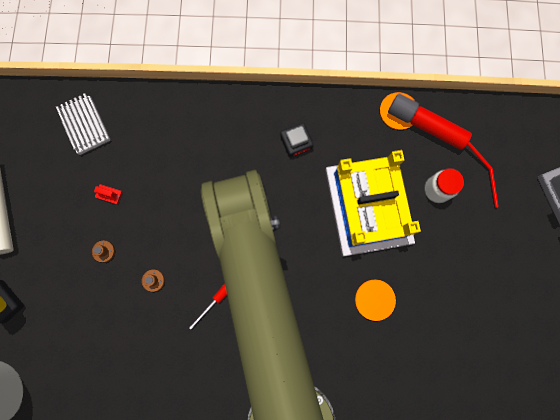

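View pics/s18.png

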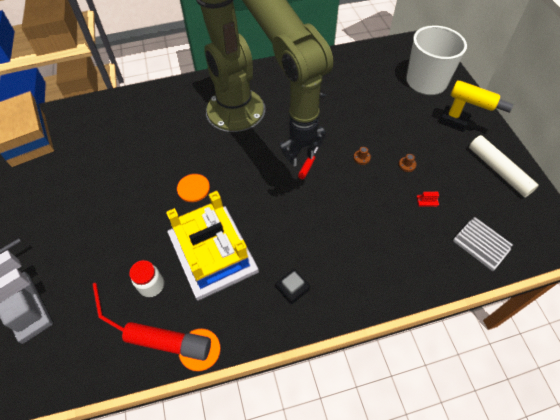

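```bash
python3 -c "
from cell import manip
print(manip.sign_off()); print(manip.sense()['time_s'])"
```

```text
the job is handed in; nothing more can be done
None
the job is handed in; nothing more can be done
```

The stack is built and the job is handed in at about 54 s on the robot's clock, well under the 210 s limit. The sign-off gives no verdict, so I can't confirm the pass.

- **What I did:** I set the blue tray on the base, then put the three round castings in blue nests 1, 3 and 4. I stacked the yellow tray on the blue one and put the two oblong castings in yellow nests 1 and 3. Only five castings were present at the start.
- **Seating checks:** Both trays went in with almost no resistance. The tool height at each release was within 0.5 mm of full depth for both trays and all five castings.
- **Last pictures:** Both cameras show the yellow tray's post tops and both oblongs within about 1–2 mm of where they should be. The arm is clear of everything. The battery, disc and jar look unmoved. The screwdriver is partly hidden by the arm, but I never touched it.
- **Limits and disagreements:** The yellow tray now hides the round castings, so they rest on the release heights and earlier pictures. With each tray still hanging in the gripper, the cameras put it 1–3 mm off the arm's reading. I trusted the arm, and both trays seated.

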